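# Lap the lens mount and hold the lens cell home

### The arm

A 6-joint arm with a two-finger parallel gripper is mounted at the origin on the work surface. World frame = base frame: x ahead of the robot, y to its left, z up, the work surface at z = 0. Lengths are in m, angles in rad, forces in N, time in s.
With the tool pointing down it reaches from about 0.425 to 0.95 m from the base axis. Payload 3.5 kg.
Tool frame: the origin (TCP) lies at the very end of the fingers, on their centre line; the grasp point (between the pads) lies ctrl.grip_point_offset behind it (ctrl.grip_point_offset is the distance from the TCP to the grasp point, in m); z points along the fingers, y is the direction in which the jaws open and shut (so a half turn about z gives the same grasp; the last joint's range is limited). The gripper opens to 85 mm and grips with 20 to 120 N. Pads are 22 mm wide; open, the fingers measure 114 mm over their backs; the gripper's body (76 mm by 85 mm) begins 54 mm behind the grasp point. The pads swing forward as they close: fully open they stand 13 mm farther back than shut.
Start: joints at [-1.443, 0.286, 1.577, -0, 1.279, -0.15], TCP at [0.185, -0.649, 0.231] pointing down, gripper open.
Joint ranges: [-2.77, 2.77], [-0.9, 2.22], [0.21, 2.48], [-1.53, 4.67], [0.24, 2.81], [-2.84, 2.84]. Speed limits (rad/s): [2.79, 2.79, 3.14, 3.14, 3.14, 3.14].

### API

Orientations are given as a unit quaternion [x, y, z, w].
In Python, from plant import telemetry, imaging, ticket, finder, ctrl gives the robot as it stands. The module is installed in compiled form; this text tells all that it offers.
- The arm moves only by the shell command python3 -m crank 'ROWS' [FORCE]. ROWS is JSON, a list of rows, each a list of 7 numbers: the shift along the tool's x, y, z scaled (see below), then the turn, a rotation vector about the tool's x, y, z scaled (see below), then the opening, from 0 (shut) to 1 (fully open). A call has 1 to 12 rows; each row is the pose to reach, as a shift and turn from the pose commanded when the call began, along the tool's axes at that moment; what a row does not reach only later rows make up. The controller multiplies each number of a shift by 0.15 m and each number of a turn by 90 degrees. A row lasts 1/10 s, in which the tool goes at most 50 mm and 8.59 degrees, less where a joint would pass 70% of its speed; a pose out of reach is approached as far as the arm can. A call with a number of a shift or a turn outside -1 to 1 is refused whole. A call with a gripper value outside its range is refused whole. The fingers move at their own pace and stop on an object; FORCE is the grip in N (left out, the last holds). Time passes only in rows, so rows that repeat a pose let the fingers close. It gives the time, the measured TCP pose, the force and the opening at its end, in the units of the state.
- telemetry.get_state(): the state, without advancing time (a new reading comes with each control period).
- imaging.read_camera(name): name is "scene" or "top" or "wrist"; returns a dict with "pixels" (400x640x3 uint8, red, green, blue), "vfov" (degrees; the focal length in pixels is half the picture's height over the tangent of half this angle, whatever the lens; pixels are square), "cx", "cy" (the principal point, pixels), "rvec" (rotation vector, rad) and "tvec" (3), from world to camera coordinates, as OpenCV has them. Camera axes: x right, y down, z forward; pixel columns grow to the right and rows downward; lengths in m; the calibration is good to about 2 mm. A picture is of the moment at which its call begins. There is no depth.
- ticket.sign_off(): hands the job in, once; it reports no verdict.
Trained networks look in a picture, given as the dict that the camera call returned (one of the last four; its "shot" number tells which), for a name from the list of things; names that differ only in an ending like _2 or _b are one class to them, and where a whole thing is asked for, a point or a joint stands for the part that bears it (a point fixed in the world has none). Each returns a list of dicts, best first, with "confidence" (0 to 1); they miss things now and then, are a little off and sometimes report something else, mostly with a low value. They report only what shows in the picture. A call takes as long as a camera call. They do not tell look-alikes from the thing itself.
- finder.masks_of(label, picture): "pixels" (400x640 bool, what is visible of it) and "extent" ([left, top, right, bottom] in pixels, round what is visible of it).
- finder.pinpoint(label, picture): "location" ([row, column] in pixels: a listed point, or the origin of a listed thing).
The state is a dict: "time": time; "qpos": joint angles; "dq": joint speeds; "joint_efforts": joint torques, N m; "eef_pos": TCP position; "tcp_rot": TCP orientation; "contact_force": force on the tool from outside, world axes, zero at the start; "wrist_torque": the same for the moment, N m; "opening": opening from 0.0 (shut) to 1.0 (fully open).
Only numpy, scipy, OpenCV 4.12 (cv2) and the standard library are available. Lean on these libraries where they do the work, as an engineer would, in place of code of your own. Each camera call takes 0.05 s, during which the arm holds its last target.

### The job

Fit the lens cell to the bench magnifier's spring-backed mount: first take the lapping block by its grip and rub it flat along the middle of the mount's plate in one stroke, over the bore, from near the left end to near the right end (the robot's left and right), with a light steady push that keeps the plate part-way down on its springs all along, and put the block down flat on the bench. Then put the knurled lens cell in the bore and turn it until its hidden slots drop over the pins and its collar sits flush on the plate. Finish still gripping the cell and pushing it home, the plate held part-way down on its springs, neither fully up nor on its stop, and leave everything else on the bench where it is.

Things in the scene. Friction and masses are not known exactly. Their poses are not given: they have to be found in the camera images.
- mount: lens mount's dark steel foot, 110 (x) x 200 (y) x 18, fixed to the bench; origin under its centre. On springs above it floats an aluminium plate, 80 (x) x 170 (y) x 22 thick, with a bore in its middle: 38 diameter, right through, 2 chamfer. Two pins facing each other, 6 wide, their tops 5 below the plate's face, stick 4 to 5 into the bore; their bearing varies and is not given.
- seat_face (a point): centre of the bore's mouth, in the flat top face of the mount's plate: 60 above the bench when unpressed, and it moves down with the plate. x across the plate (away from the robot), y along its length, +y towards the robot's left, z up.
- seat (a joint): how far the mount's plate is pushed down, in m: 0 unpressed, 0.016 at its hard lower stop. The plate starts to sink at about 3.5 N (weights resting on it count) and needs 0.7 N for each further mm.
- lens_cell: lens cell: aluminium tube 46 tall, about 180 g, lens on top. Upper 32: knurled collar, 54 diameter. Lower 14: spigot, 36 diameter, which it stands on. Origin at the centre of the spigot's lower end, z up. The spigot has four slots along its full length, 8 wide, 5 deep, 90 degrees apart, unseen from above; their bearing is not given.
- cell_shoulder (a point): centre of the collar's underside, 14 above the lens cell's origin. In the mount with slots and pins not lined up, the spigot stands on the pins, 5 deep, and the shoulder stays 9 above the plate's face. Lined up (to about 0.06 rad; within a quarter turn whichever way it is turned) the cell goes down until the shoulder is flush on the plate.
- lap_block: lapping block: white flat sole 50 (x) x 60 (y) x 14 with a square wooden grip on it, 30 x 30, from 14 to 50 above the sole's underside; about 220 g. Origin at the centre of the sole's underside, z up. It starts lying on the bench on one side of the mount, the lens cell on the other.
- offcut: bystander, to be left alone: small pale wood offcut, 50 x 100 x 22, lying flat; origin under its centre
- tub: bystander, to be left alone: white round tub, 72 diameter, 75 tall; origin under its centre
- bottle: bystander, to be left alone: blue bottle with a white cap, 52 diameter, 130 tall; origin under its centre
- mandrel: bystander, to be left alone: upright tapered steel ring mandrel on a round foot, foot 60 diameter, 150 tall; origin under its centre
- bowl: bystander, to be left alone: white plastic bowl, 120 diameter at the rim, 50 tall; origin under its centre
- burnisher: bystander, to be left alone: small burnisher with a handle, shaped like a screwdriver, about 150 long, lying on the bench; origin under it
- bur_box: bystander, to be left alone: small round brass box, 44 diameter, 18 tall; origin under its centre
Not all that is in view belongs to the job. What is shaped like the lap_block but turquoise is not meant. Of the things shaped like the mount, the steel one is meant.

How it is judged:
By the outcome, as a careful person would: the job done as asked, in the order asked, and still so for the second after the job is handed in, while the arm keeps its last pose, push and grip.
It also fails if it takes over 72 s, if anything falls off the work surface, if the arm or the gripper's body presses on something with over 40 N, if the wrist force passes 120 N, or if a joint passes its speed limit or range.

## Working session

There is one attempt and no reset: what is moved stays moved. The work goes in short steps, Python scripts to look and compute and a shell command to move; the robot and the scene stay as the last step left them, time stands still between calls to the robot, and variables do not carry over. Pictures are saved under pics/ and viewed, and the job is handed in when it is done.

```bash
mkdir -p pics; ls; python3 - <<'E'
from plant import telemetry, imaging, ticket, finder, ctrl
import cv2
print(telemetry.get_state()); print(ctrl.grip_point_offset)
for n in ["scene","top"]:
    p=imaging.read_camera(n); cv2.imwrite(f"pics/{n}0.png",p["pixels"][:,:,::-1]); print(n,{k:v for k,v in p.items() if k!="pixels"})
    for l in ["mount","lens_cell","lap_block"]:
        print(l,[(round(d["confidence"],2),d["extent"]) for d in finder.masks_of(l,p)])
E
```

```text
pics
{'time': 0.0, 'qpos': array([-1.44299020e+00,  2.87180684e-01,  1.57818582e+00, -2.50134425e-05,
        1.27857498e+00, -1.49982664e-01]), 'dq': array([ 0.00148931,  0.00098599,  0.00010431, -0.0010088 , -0.00016417,
       -0.00151351]), 'joint_efforts': array([-1.14048269e-04, -4.05977690e+01, -2.92628878e+01, -1.63982768e-04,
        5.81662389e-03,  3.46204004e-06]), 'eef_pos': array([ 0.18505456, -0.64845601,  0.22993238]), 'tcp_rot': array([ 9.90368487e-01,  1.38451728e-01,  1.05046520e-06, -1.17447928e-03]), 'contact_force': array([0.29405449, 1.15239406, 0.26406434]), 'wrist_torque': array([0.05831913, 0.01118885, 0.03408283]), 'opening': 1.0023329400269572}
0.0187
scene {'vfov': 43.88900998289226, 'cx': 318.26336256451725, 'cy': 202.0396067800778, 'rvec': array([ 1.20839968,  2.23571208, -1.0266121 ]), 'tvec': array([ 0.23663471, -0.22385195,  1.50976826]), 'shot': 1}
mount [(0.82, [243.4, 196.1, 338.1, 262.5]), (0.74, [427.5, 169.2, 513.6, 223.7])]
lens_cell [(0.89, [195.3, 190.2, 217.2, 217.4])]
lap_block [(0.64, [371.0, 251.3, 399.5, 280.5]), (0.63, [384.1, 216.7, 415.9, 245.1])]
top {'vfov': 50.4366404373866, 'cx': 316.7232500245176, 'cy': 202.83540932802794, 'rvec': array([ 2.15864995, -2.1481601 ,  0.09681674]), 'tvec': array([0.06059395, 0.50235375, 1.25729286]), 'shot': 2}
mount [(0.81, [305.8, 168.7, 370.7, 210.3]), (0.76, [198.8, 276.4, 270.2, 329.7])]
lens_cell []
lap_block [(0.53, [245.8, 185.0, 275.5, 205.6]), (0.53, [255.8, 223.6, 280.0, 244.0]), (0.47, [351.3, 105.8, 377.3, 133.2])]
```

View pics/scene0.png

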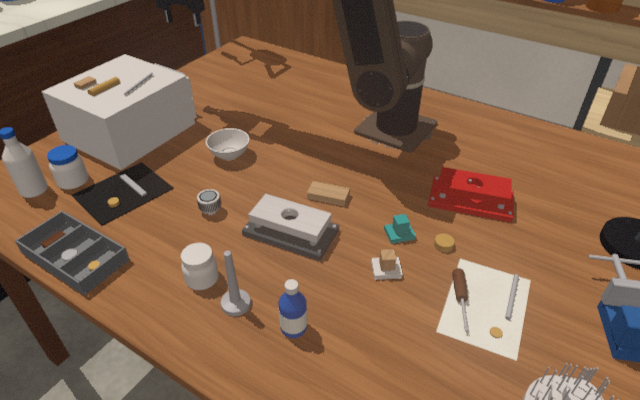

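View pics/top0.png

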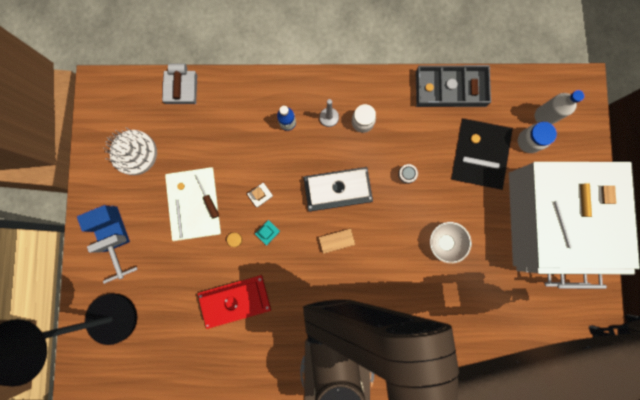

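```bash
cat > h.py <<'E'
from plant import telemetry, imaging, ticket, finder, ctrl
import cv2, numpy as np
from scipy.spatial.transform import Rotation as R
def K(p):
    h,w=p["pixels"].shape[:2]; f=h/2/np.tan(np.radians(p["vfov"])/2)
    return np.array([[f,0,p["cx"]],[0,f,p["cy"]],[0,0,1.]])
def ray(p,u,v):
    Rm=R.from_rotvec(p["rvec"]).as_matrix(); c=-Rm.T@p["tvec"]
    d=Rm.T@np.linalg.inv(K(p))@np.array([u,v,1.]); return c,d
def onz(p,u,v,z):
    c,d=ray(p,u,v); return c+d*(z-c[2])/d[2]
def proj(p,X):
    return cv2.projectPoints(np.array(X,float).reshape(-1,3),p["rvec"],p["tvec"],K(p),None)[0].reshape(-1,2)
def tri(obs):
    A=np.zeros((3,3));b=np.zeros(3)
    for p,u,v in obs:
        c,d=ray(p,u,v);d/=np.linalg.norm(d);M=np.eye(3)-np.outer(d,d);A+=M;b+=M@c
    return np.linalg.solve(A,b)
def save(p,name,box=None,s=1):
    im=p["pixels"][:,:,::-1]
    if box: im=im[box[1]:box[3],box[0]:box[2]]
    cv2.imwrite(f"pics/{name}.png",cv2.resize(im,None,fx=s,fy=s,interpolation=cv2.INTER_CUBIC))
E
python3 - <<'E'
from h import *
np.set_printoptions(precision=4,suppress=True)
T=imaging.read_camera("top"); S=imaging.read_camera("scene")
save(T,"t1",(200,80,440,270),3); 
for l in ["seat_face","lens_cell","lap_block","cell_shoulder","offcut","tub","bottle","mandrel","bowl","burnisher","bur_box"]:
  for P in (T,S):
    for d in finder.pinpoint(l,P):
        r,c=d["location"]; print(l,"T" if P is T else "S",round(d["confidence"],2),round(c),round(r),onz(P,c,r,{"seat_face":.06,"cell_shoulder":.014}.get(l,0)))
E
```

```text
seat_face T 0.68 340 186 [ 0.5478 -0.0073  0.06  ]
seat_face T 0.65 232 303 [0.2074 0.3053 0.06  ]
seat_face S 0.93 292 212 [ 0.5389 -0.0017  0.06  ]
seat_face S 0.85 480 179 [0.1834 0.3127 0.06  ]
lens_cell T 0.75 406 174 [ 0.5977 -0.2135  0.    ]
lens_cell T 0.61 336 241 [0.3888 0.0027 0.    ]
lens_cell S 0.68 212 210 [ 0.5868 -0.2123 -0.    ]
lap_block T 0.68 261 197 [0.5239 0.2381 0.    ]
lap_block T 0.65 287 123 [0.7592 0.1591 0.    ]
lap_block T 0.54 270 236 [0.4036 0.2054 0.    ]
lap_block S 0.96 383 268 [0.5255 0.2287 0.    ]
lap_block S 0.89 397 237 [0.4203 0.2122 0.    ]
lap_block S 0.51 292 327 [0.7571 0.1522 0.    ]
cell_shoulder T 0.64 362 121 [ 0.7605 -0.0778  0.014 ]
cell_shoulder T 0.62 404 176 [ 0.587 -0.203  0.014]
cell_shoulder T 0.57 406 173 [ 0.5967 -0.2108  0.014 ]
cell_shoulder S 0.84 214 206 [ 0.5828 -0.2078  0.014 ]
cell_shoulder S 0.38 204 277 [ 0.7651 -0.0701  0.014 ]
offcut T 0.71 335 243 [0.3827 0.0076 0.    ]
offcut T 0.18 287 120 [0.7689 0.1602 0.    ]
tub T 0.6 363 124 [ 0.7558 -0.0799  0.    ]
tub S 0.72 200 276 [ 0.7587 -0.0881  0.    ]
bottle S 0.56 294 326 [0.7546 0.1544 0.    ]
mandrel T 0.76 329 116 [0.7835 0.0271 0.    ]
mandrel S 0.91 235 302 [0.7713 0.0198 0.    ]
bowl T 0.71 446 244 [ 0.3801 -0.3303  0.    ]
bowl S 0.83 232 155 [ 0.3801 -0.3252  0.    ]
burnisher T 0.56 287 122 [0.7611 0.1585 0.    ]
burnisher T 0.5 205 196 [0.5248 0.4125 0.    ]
burnisher S 0.88 462 304 [0.5238 0.4089 0.    ]
bur_box S 0.84 442 246 [0.3912 0.3092 0.    ]
```

View pics/t1.png

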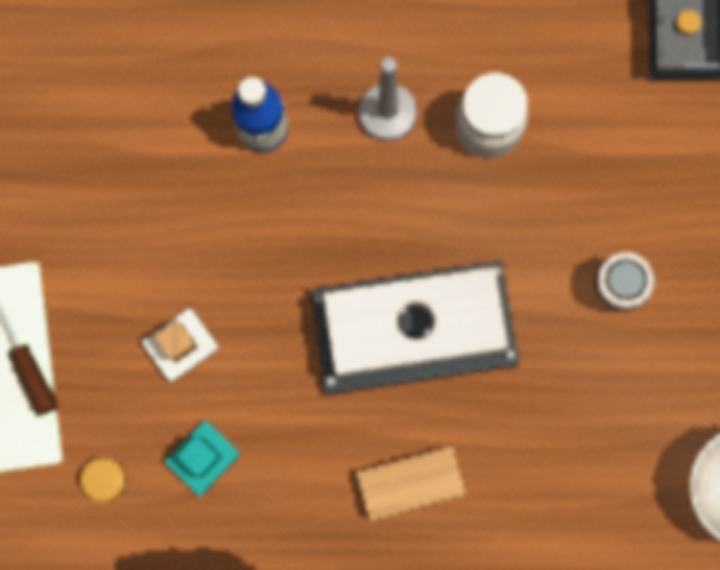

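Candidates: lap_block – white one at top (260,194), with a turquoise look-alike at (267,232). Mount – steel at (338,188), red look-alike at (232,300). Lens cell – (408,173), with only the tub (363,118) vaguely similar. Close crop t1 confirms white sole with a wooden grip at crop (178,343), the steel/aluminium mount at (415,320) and the cell at (626,280). I'll move over them.

```bash
cat >> h.py <<'E'
def cmdto(xyz,yaw=None,base=None):
    "scaled shift/turn in tool axes from measured (or base) pose"
    s=telemetry.get_state(); q=R.from_quat(s["tcp_rot"]); p0=s["eef_pos"]
    if base is not None: p0,q=base
    d=q.inv().apply(np.array(xyz)-p0)/0.15
    out=[d.round(3)]
    if yaw is not None:
        qt=R.from_euler("z",yaw)*R.from_euler("x",np.pi)
        out.append(((q.inv()*qt).as_rotvec()/(np.pi/2)).round(3))
    return out
def st():
    s=telemetry.get_state(); print("t",round(s["time"],2),"p",s["eef_pos"].round(4),"yaw",round(yawof(s),4),"F",s["contact_force"].round(2),"M",s["wrist_torque"].round(3),"op",round(s["opening"],3))
def yawof(s):
    x=R.from_quat(s["tcp_rot"]).as_matrix()[:,0]; return np.arctan2(x[1],x[0])
E
python3 -m crank '[[1,-1,0,0,0,0,1],[1,-1,0,0,0,0,1],[1,-1,0,0,0,0,1],[1,-1,0,0,0,0,1],[1,-1,0,0,0,0,1]]'
python3 -m crank '[[1,-1,0,0,0,0,1],[1,-1,0,0,0,0,1],[1,-1,0,0,0,0,1],[1,-1,0,0,0,0,1],[1,-1,0,0,0,0,1]]'
python3 -m crank '[[0.7,0,0,0,0,0,1],[0.7,0,0,0,0,0,1],[0.7,0,0,0,0,0,1]]'
python3 - <<'E'
from h import *
st(); W=imaging.read_camera("wrist"); save(W,"w1"); print({k:v for k,v in W.items() if k!="pixels"})
E
```

```text
time: 2.1
eef_pos: [0.2901, -0.4599, 0.2313]
tcp_rot: [0.99, 0.14, 0.0, -0.001]
contact_force: [0.5, -0.0, -0.4]
opening: 0.999
time: 2.6
eef_pos: [0.3928, -0.2754, 0.2316]
tcp_rot: [0.99, 0.14, 0.0, -0.0]
contact_force: [-0.4, -0.7, -0.8]
opening: 0.998
time: 2.9
eef_pos: [0.4958, -0.2492, 0.2313]
tcp_rot: [0.99, 0.14, 0.001, 0.0]
contact_force: [0.1, -0.0, 0.4]
opening: 1.001
t 2.9 p [ 0.4958 -0.2492  0.2313] yaw 0.281 F [ 0.14 -0.01  0.44] M [-0.016 -0.007  0.031] op 1.001
{'vfov': 69.39568783141571, 'cx': 325.1443677212824, 'cy': 198.53494751016765, 'rvec': array([-2.29125506,  1.72260489,  0.28264357]), 'tvec': array([-0.37674225,  0.34572915,  0.51085619]), 'shot': 5}
```

View pics/w1.png

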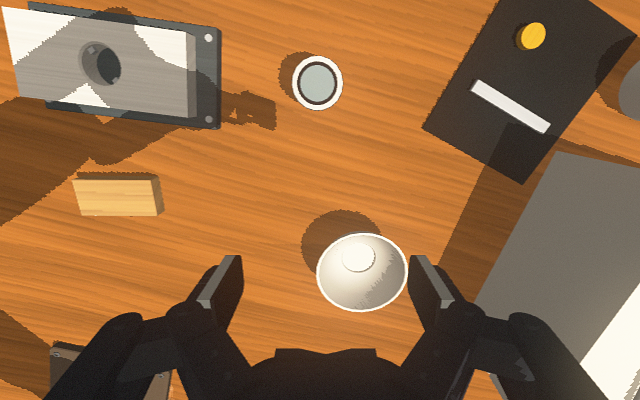

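The wrist view shows the cell at (317,84), the mount bore at (100,63) with pins faintly visible, the offcut at (118,195) and the bowl below. I'll measure the cell and mount by fitting their known outlines.

```bash
python3 - <<'E'
from h import *
W=imaging.read_camera("wrist"); S=imaging.read_camera("scene"); T=imaging.read_camera("top")
save(W,"w2",(0,0,360,220),2.2)
import pickle; pickle.dump((W,S,T),open("v1.pkl","wb"))
for n,P in (("W",W),("S",S),("T",T)):
    for l in ("lens_cell","cell_shoulder","seat_face"):
        for d in finder.pinpoint(l,P):
            r,c=d["location"]; print(l,n,round(d["confidence"],2),round(c),round(r),onz(P,c,r,{"seat_face":.06,"cell_shoulder":.014}.get(l,0)).round(4))
    for d in finder.masks_of("lens_cell",P)[:1]:
        print(n,d["extent"]); 
        m=d["pixels"]
        g=m
        # fit: lens cell silhouette
        from scipy.optimize import minimize
        def sil(x,y):
            a=np.linspace(0,2*np.pi,40)
            pts=np.vstack([np.c_[x+r*np.cos(a),y+r*np.sin(a),0*a+z] for r,z in((.018,0),(.018,.014),(.027,.014),(.027,.046))])
            uv=proj(P,pts).astype(np.float32)
            k=np.zeros(m.shape,np.uint8);
            for i,j in((0,80),(80,160)):
                cv2.fillConvexPoly(k,np.round(cv2.convexHull(uv[i:j])*16).astype(int),1,shift=4)
            return k>0
        def cost(v): s=sil(*v); return -(s&m).sum()/(s|m).sum()
        best=min((cost((x,y)),x,y) for x in np.arange(.575,.61,.0015) for y in np.arange(-.225,-.195,.0015)); print("fit",best)
E
```

```text
lens_cell W 0.92 318 87 [ 0.5873 -0.2132  0.    ]
lens_cell W 0.6 321 81 [ 0.5946 -0.2145  0.    ]
cell_shoulder W 0.74 320 81 [ 0.5939 -0.2141  0.014 ]
seat_face W 0.69 98 62 [ 5.479e-01 -5.000e-04  6.000e-02]
seat_face W 0.26 318 86 [ 0.5863 -0.2153  0.06  ]
W [291.4, 55.6, 343.4, 110.1]
fit (np.float64(-0.9658265698419479), np.float64(0.5914999999999994), np.float64(-0.213))
lens_cell S 0.66 206 209 [ 0.5924 -0.2263  0.    ]
cell_shoulder S 0.82 212 208 [ 0.592  -0.2056  0.014 ]
cell_shoulder S 0.54 294 324 [0.7576 0.1562 0.014 ]
seat_face S 0.95 475 181 [0.1972 0.3069 0.06  ]
seat_face S 0.78 292 212 [ 0.5381 -0.0022  0.06  ]
S [197.7, 187.4, 220.2, 218.5]
fit (np.float64(-0.9178832116788321), np.float64(0.5884999999999995), np.float64(-0.216))
lens_cell T 0.77 405 174 [ 0.5958 -0.211   0.    ]
cell_shoulder T 0.51 406 173 [ 0.5961 -0.209   0.014 ]
seat_face T 0.94 340 187 [ 0.5451 -0.007   0.06  ]
T [396.8, 164.7, 416.1, 185.2]
fit (np.float64(-0.8996865203761756), np.float64(0.5914999999999994), np.float64(-0.2085))
```

View pics/w2.png

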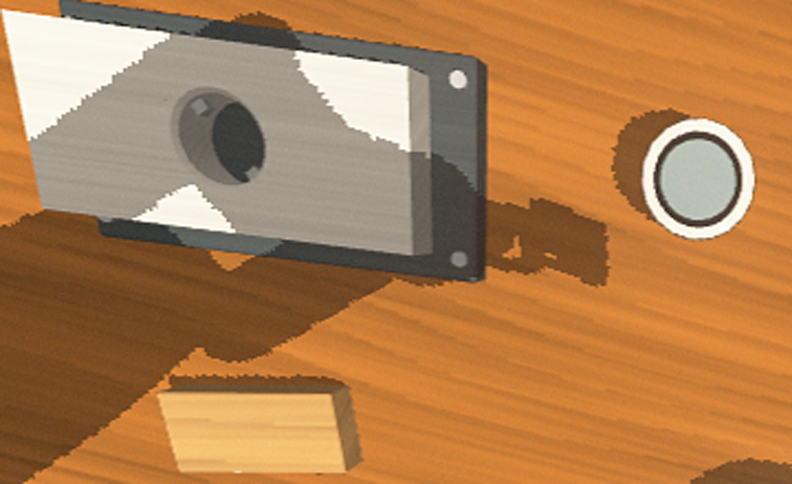

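```bash
python3 - <<'E'
from h import *
print(cmdto((.44,-.02,.231)), cmdto((.45,.19,.231)), cmdto((.45,.19,.231),base=(np.array([.44,-.02,.231]),R.from_quat(telemetry.get_state()["tcp_rot"]))))
E
```

```text
[array([ 0.084, -1.567,  0.002])] [array([ 5.320e-01, -2.895e+00,  2.000e-03])] [array([ 0.448, -1.328, -0.   ])]
```

```bash

python3 -m crank '[[0,-0.8,0,0,0,0,1],[0,-0.8,0,0,0,0,1],[0,-0.8,0,0,0,0,1]]'
python3 -m crank '[[0.08,-0.77,0,0,0,0,1],[0.08,-0.77,0,0,0,0,1],[0.08,-0.77,0,0,0,0,1],[0.08,-0.77,0,0,0,0,1]]'
python3 - <<'E'
from h import *
st(); W=imaging.read_camera("wrist"); save(W,"w3"); import pickle; pickle.dump(W,open("w3.pkl","wb"))
for d in finder.pinpoint("seat_face",W): r,c=d["location"]; print(c,r,d["confidence"],onz(W,c,r,.06))
E
```

```text
time: 4.0
eef_pos: [0.4582, -0.1312, 0.2309]
tcp_rot: [0.99, 0.139, -0.0, -0.001]
contact_force: [0.4, -0.2, -0.2]
opening: 1.003
time: 4.4
eef_pos: [0.439, -0.018, 0.2316]
tcp_rot: [0.99, 0.14, 0.0, 0.0]
contact_force: [0.4, -0.1, -0.2]
opening: 1.001
t 4.4 p [ 0.439  -0.018   0.2316] yaw 0.2818 F [ 0.44 -0.14 -0.16] M [-0.003 -0.021 -0.03 ] op 1.001
25.2 282.5 0.71 [0.20341113 0.31107405 0.06      ]
```

View pics/w3.png

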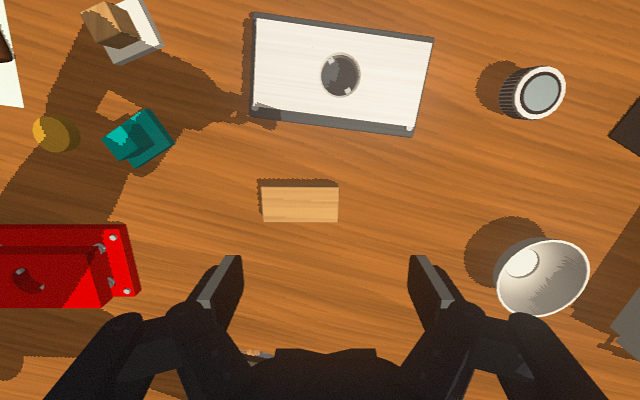

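Here the steel mount's bore is at (340,75), the white block's at the upper left (120,30), turquoise one at (138,138). I'll rectify the plate top plane to measure centre, yaw and pin bearing, then move on to the block.

```bash
python3 - <<'E'
from h import *
import pickle
W=pickle.load(open("w3.pkl","rb"))
# rectify at z=.06: 0.25mm/px
def rect(P,cx,cy,z,half,s=4000):
    n=int(2*half*s); 
    w=[(cx-half,cy-half),(cx+half,cy-half),(cx+half,cy+half),(cx-half,cy+half)]
    uv=proj(P,[(a,b,z) for a,b in w]).astype(np.float32)
    # image: col = -(y), row = -(x)
    dst=np.array([[ (cy+half-b)*s,(cx+half-a)*s] for a,b in w],np.float32)
    return cv2.warpPerspective(P["pixels"],cv2.getPerspectiveTransform(uv,dst),(n,n),flags=cv2.INTER_CUBIC)
im=rect(W,.547,-.005,.06,.11,2500)
cv2.imwrite("pics/rect.png",im[:,:,::-1])
g=im.min(2); m=((g>185)).astype(np.uint8)
m=cv2.morphologyEx(m,cv2.MORPH_OPEN,np.ones((5,5)))
cs=cv2.findContours(m,cv2.RETR_EXTERNAL,cv2.CHAIN_APPROX_NONE)[0]; c=max(cs,key=cv2.contourArea)
r=cv2.minAreaRect(c); print("rect",.547+.11-r[0][1]/2500,-.005+.11-r[0][0]/2500,np.array(r[1])/2.5,r[2])
im2=rect(W,.547,-.005,.06,.03,10000); cv2.imwrite("pics/rect2.png",im2[:,:,::-1])
E
```

```text
rect 0.545026611328125 -0.0012834472656250012 [ 83.9652771  169.71534424] 81.06043243408203
```

View pics/rect.png

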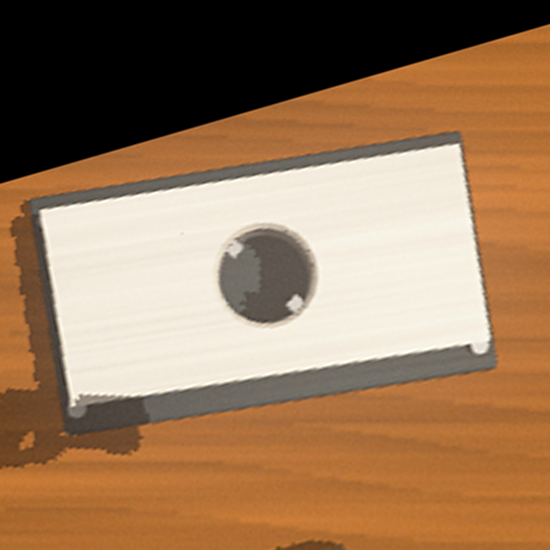

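View pics/rect2.png

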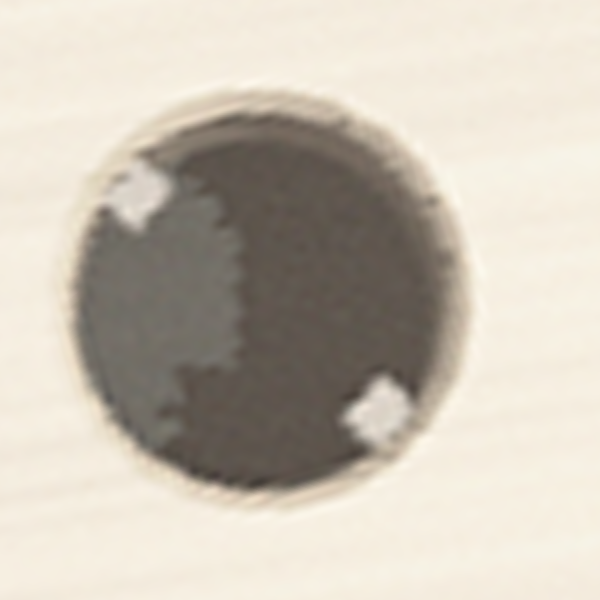

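```bash

python3 -m crank '[[0.22,-0.66,0,0,0,0,1],[0.22,-0.66,0,0,0,0,1],[0.22,-0.66,0,0,0,0,1]]'
python3 -m crank '[[0.1,-0.66,0,0,0,0,1],[0.1,-0.66,0,0,0,0,1],[0.1,-0.66,0,0,0,0,1],[0.1,-0.66,0,0,0,0,1]]'
python3 - <<'E'
from h import *
st(); W=imaging.read_camera("wrist"); save(W,"w4"); import pickle; pickle.dump(W,open("w4.pkl","wb"))
for d in finder.pinpoint("lap_block",W): r,c=d["location"]; print(c,r,d["confidence"],onz(W,c,r,0))
E
```

```text
time: 4.8
eef_pos: [0.4443, 0.0869, 0.2315]
tcp_rot: [0.99, 0.14, 0.0, -0.001]
contact_force: [-0.9, -1.3, 0.7]
opening: 0.999
time: 5.2
eef_pos: [0.4318, 0.1834, 0.2312]
tcp_rot: [0.99, 0.139, -0.0, 0.0]
contact_force: [-0.1, 0.2, 1.1]
opening: 1.0
t 5.2 p [0.4318 0.1834 0.2312] yaw 0.2788 F [-0.13  0.19  1.08] M [ 0.001 -0.029  0.039] op 1.0
301.1 175.4 0.7 [0.41319305 0.21168226 0.        ]
304.4 75.1 0.63 [0.5332701  0.23862539 0.        ]
```

View pics/w4.png

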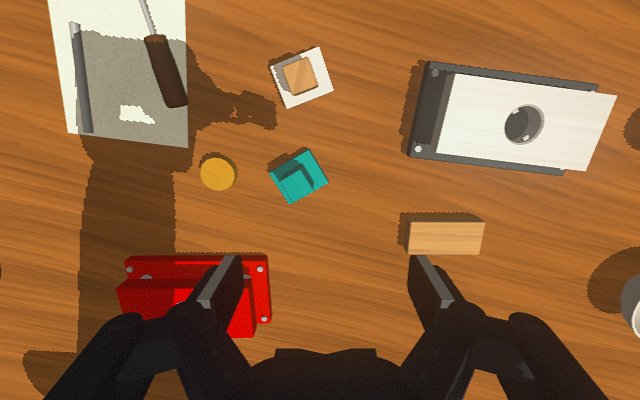

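The white block with a wooden grip is at (301,78), and the turquoise look-alike is nearer at (298,177). Now measuring the block's pose.

```bash
cat >> h.py <<'E'
def rect(P,cx,cy,z,half,s=4000):
    n=int(2*half*s)
    w=[(cx-half,cy-half),(cx+half,cy-half),(cx+half,cy+half),(cx-half,cy+half)]
    uv=proj(P,[(a,b,z) for a,b in w]).astype(np.float32)
    dst=np.array([[ (cy+half-b)*s,(cx+half-a)*s] for a,b in w],np.float32)
    return cv2.warpPerspective(P["pixels"],cv2.getPerspectiveTransform(uv,dst),(n,n),flags=cv2.INTER_CUBIC)
def lst(o): return [np.round(x,3).tolist() for x in o]
E
python3 - <<'E'
from h import *
import pickle
W=pickle.load(open("w4.pkl","rb"))
a=rect(W,.525,.235,.014,.05,4000); b=rect(W,.525,.235,.05,.05,4000)
cv2.imwrite("pics/b.png",np.hstack([a,b])[:,:,::-1])
E
```

```text
(no output)
```

View pics/b.png

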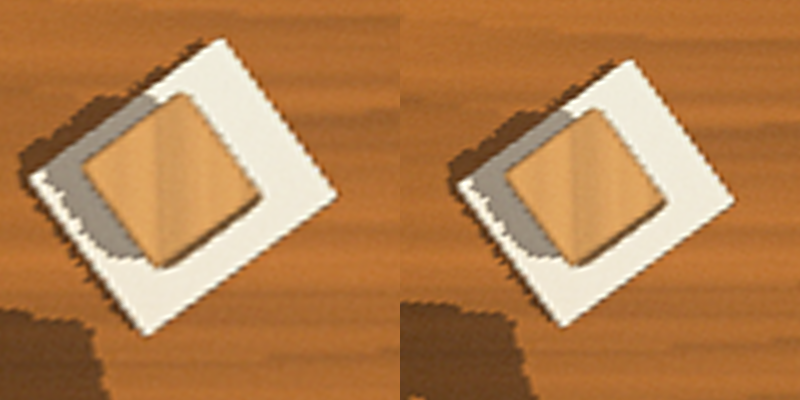

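```bash
python3 - <<'E'
from h import *
print(lst(cmdto((.528,.239,.12),.634)))
E
```

```text
[[0.719, -0.19, 0.741], [0.0, 0.0, -0.228]]
```

```bash

python3 -m crank '[[0.72,-0.19,0.2,0,0,-0.228,1],[0.72,-0.19,0.74,0,0,-0.228,1],[0.72,-0.19,0.74,0,0,-0.228,1],[0.72,-0.19,0.74,0,0,-0.228,1],[0.72,-0.19,0.74,0,0,-0.228,1]]' 30
python3 - <<'E'
from h import *
st(); W=imaging.read_camera("wrist"); save(W,"w5"); import pickle; pickle.dump(W,open("w5.pkl","wb"))
a=rect(W,.525,.235,.014,.05,4000); b=rect(W,.525,.235,.05,.05,4000)
cv2.imwrite("pics/b2.png",np.hstack([a,b])[:,:,::-1])
E
```

```text
time: 5.8
eef_pos: [0.5268, 0.2384, 0.1164]
tcp_rot: [0.95, 0.311, -0.004, -0.0]
contact_force: [-0.1, 0.5, 0.4]
opening: 0.998
t 5.8 p [0.5268 0.2384 0.1164] yaw 0.6328 F [-0.11  0.53  0.42] M [-0.047 -0.039  0.04 ] op 0.998
```

View pics/w5.png

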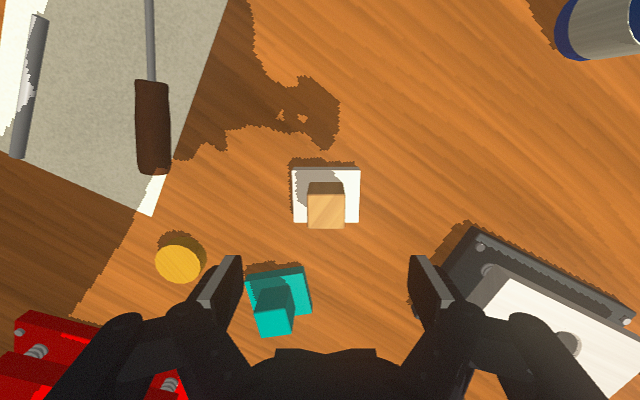

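View pics/b2.png

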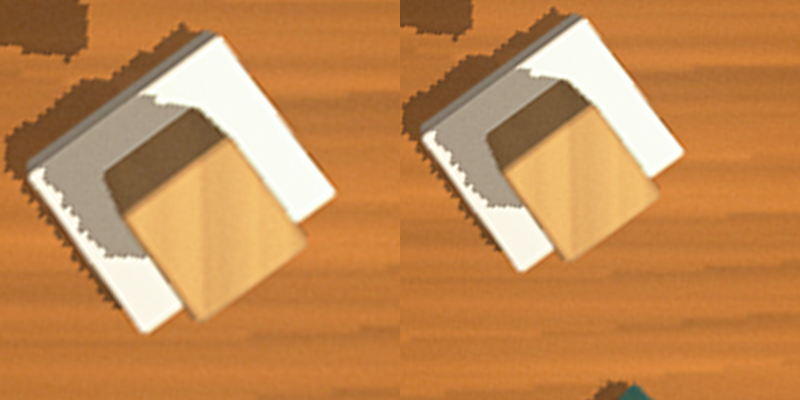

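```bash
python3 - <<'E'
from h import *
print(lst(cmdto((.529,.2393,.018),.636)))
E

```

```text
[[0.013, 0.004, 0.672], [-0.001, 0.002, -0.002]]
```

```bash

python3 -m crank '[[0.01,0,0.3,0,0,0,1],[0.01,0,0.6,0,0,0,1],[0.01,0,0.62,0,0,0,1],[0.01,0,0.62,0,0,0,1]]'
python3 - <<'E'
from h import *
st(); print(lst(cmdto((.529,.2393,.018),.636)))
E

```

```text
time: 6.25
eef_pos: [0.5287, 0.2409, 0.0283]
tcp_rot: [0.95, 0.312, -0.0, 0.0]
contact_force: [0.9, 0.1, 0.1]
opening: 0.999
t 6.25 p [0.5287 0.2409 0.0283] yaw 0.6347 F [0.91 0.12 0.14] M [-0.048 -0.024  0.033] op 0.999
[[-0.004, 0.01, 0.069], [0.0, 0.0, -0.001]]
```

```bash

python3 -m crank '[[0,0,0.07,0,0,0,1],[0,0,0.07,0,0,0,0.6],[0,0,0.07,0,0,0,0.4],[0,0,0.07,0,0,0,0.2],[0,0,0.07,0,0,0,0.2],[0,0,0.07,0,0,0,0.2],[0,0,0.07,0,0,0,0.2],[0,0,0.07,0,0,0,0.2]]' 40
python3 -c "
from h import *
st()"

```

```text
time: 7.05
eef_pos: [0.5294, 0.2419, 0.0179]
tcp_rot: [0.95, 0.313, 0.001, 0.0]
contact_force: [1.0, 0.2, 4.8]
opening: 0.345
t 7.05 p [0.5294 0.2419 0.0179] yaw 0.6361 F [0.96 0.15 4.84] M [-0.151 -0.044  0.076] op 0.345
```

```bash

python3 -m crank '[[0,0,-0.3,0,0,0,0.2],[0,0,-0.6,0,0,0,0.2],[0,0,-0.65,0,0,0,0.2],[0,0,-0.65,0,0,0,0.2]]'
python3 - <<'E'
from h import *
st(); st(); print(lst(cmdto((.539,.051,.115),.153)))
W=imaging.read_camera("wrist"); save(W,"w6"); st()
E

```

```text
time: 7.45
eef_pos: [0.5289, 0.242, 0.1154]
tcp_rot: [0.95, 0.313, 0.001, -0.0]
contact_force: [-0.1, 0.7, -3.8]
opening: 0.347
t 7.45 p [0.5289 0.242  0.1154] yaw 0.636 F [-0.09  0.7  -3.8 ] M [ 0.014 -0.069  0.021] op 0.347
t 7.45 p [0.5289 0.242  0.1154] yaw 0.636 F [-0.09  0.7  -3.8 ] M [ 0.014 -0.069  0.021] op 0.347
[[-0.702, 1.064, 0.002], [0.0, -0.002, 0.308]]
t 7.5 p [0.5274 0.2416 0.1131] yaw 0.636 F [-0.87 -0.15 -2.29] M [-0.026  0.05  -0.005] op 0.343
```

View pics/w6.png

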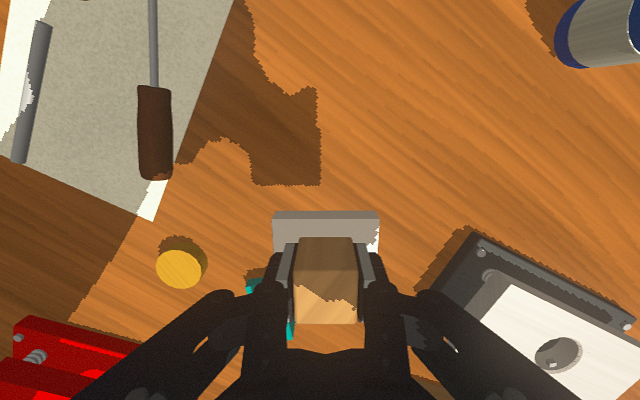

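```bash
python3 - <<'E'
from h import *
P=[];
for i in range(3):
    W=imaging.read_camera("wrist"); s=telemetry.get_state(); P.append(s["eef_pos"]); q=R.from_quat(s["tcp_rot"])
p=np.mean(P,0); print(np.array(P).round(4))
print("campos",ray(W,320,200)[0])
im=W["pixels"].copy()
for dx,col in ((0,(255,0,0)),(-.003,(0,0,255))):
    pts=[]
    for z,hx,hy in((0,.025,.03),(.014,.025,.03),(.05,.015,.015)):
        for a,b in((1,1),(1,-1),(-1,-1),(-1,1)):
            pts.append(p+q.apply([dx+a*hx,b*hy,.0179-z]))
    uv=proj(W,pts); print(dx,uv.round(1).tolist())
    for k in range(3): cv2.polylines(im,[uv[4*k:4*k+4].round().astype(int)],True,col)
cv2.imwrite("pics/w7.png",cv2.resize(im[180:360,230:430],None,fx=4,fy=4)[:,:,::-1])
E

```

```text
[[0.5265 0.2413 0.1117]
 [0.5261 0.2412 0.1111]
 [0.5262 0.2412 0.111 ]]
campos [0.59501188 0.29171956 0.25260036]
0 [[376.2, 206.9], [274.5, 206.9], [278.8, 279.5], [371.7, 279.5], [380.5, 215.9], [270.2, 215.9], [275.2, 293.2], [375.3, 293.3], [359.7, 268.3], [291.1, 268.3], [293.4, 323.7], [357.2, 323.8]]
-0.003 [[375.9, 211.7], [274.7, 211.6], [279.0, 283.5], [371.5, 283.5], [380.2, 221.0], [270.5, 220.9], [275.5, 297.4], [375.0, 297.4], [359.4, 274.3], [291.3, 274.2], [293.7, 328.8], [357.0, 328.9]]
```

View pics/w7.png

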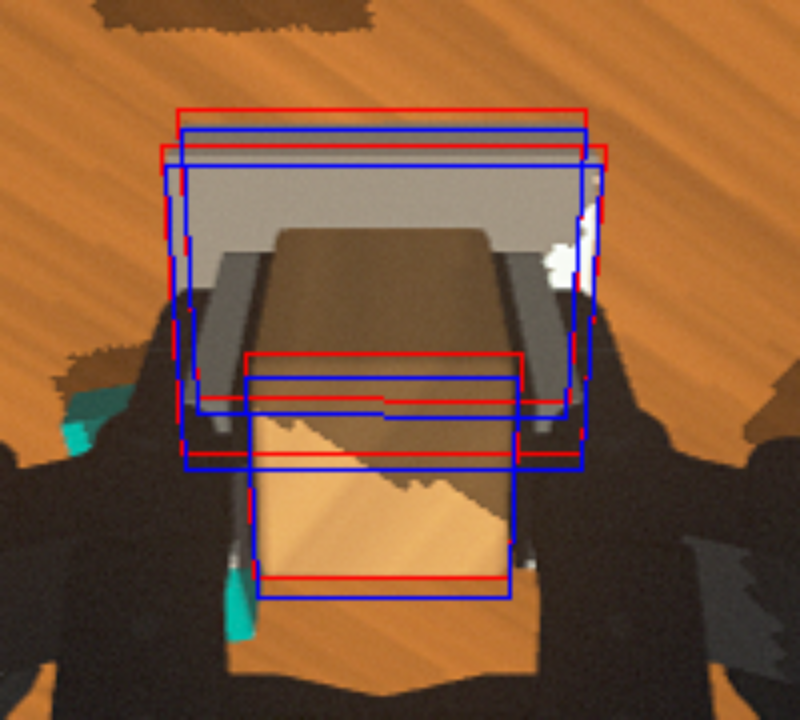

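```bash
python3 - <<'E'
from h import *
W=imaging.read_camera("wrist"); save(W,"w8",(250,195,400,330),5)
im=W["pixels"]; print(im[200:262:2,300].tolist())
E

```

```text
[[205, 125, 58], [200, 122, 57], [195, 121, 52], [193, 118, 56], [191, 118, 52], [167, 109, 62], [125, 113, 98], [125, 113, 98], [130, 117, 103], [128, 117, 99], [161, 147, 131], [163, 149, 132], [164, 150, 132], [163, 149, 133], [162, 150, 130], [163, 149, 132], [160, 149, 131], [163, 150, 133], [163, 152, 135], [99, 72, 45], [102, 74, 47], [105, 76, 48], [104, 77, 48], [104, 74, 47], [105, 78, 47], [104, 75, 45], [106, 78, 47], [104, 75, 47], [106, 80, 49], [109, 79, 50], [102, 77, 47]]
```

View pics/w8.png

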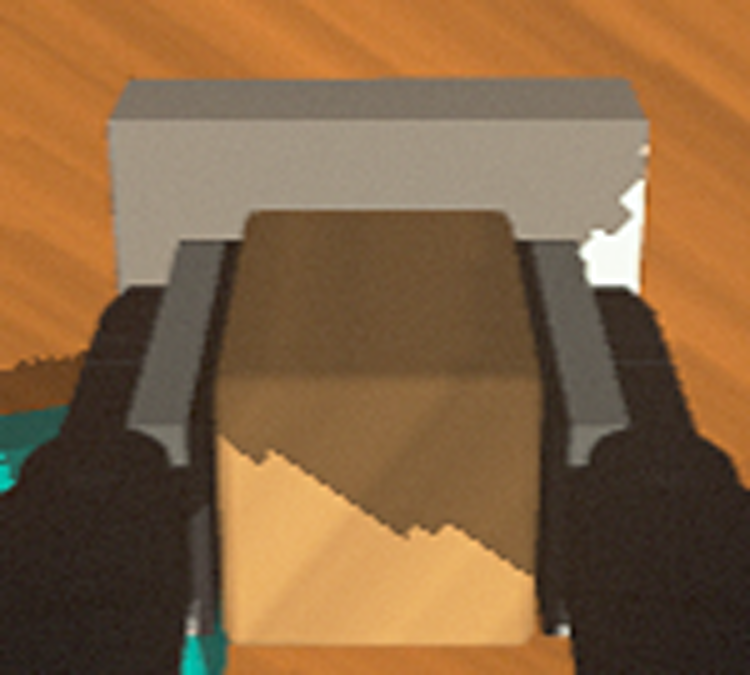

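```bash
python3 - <<'E'
from h import *
st(); print(lst(cmdto((.5405,.051,.115),.153)))
E
python3 -m crank '[[-0.35,0.53,0,0,0,0.08,0.2],[-0.66,0.98,-0.02,0,0,0.16,0.2],[-0.66,0.98,-0.02,0,0,0.25,0.2],[-0.66,0.98,-0.02,0,0,0.308,0.2],[-0.66,0.98,-0.02,0,0,0.308,0.2],[-0.66,0.98,-0.02,0,0,0.308,0.2]]'
python3 - <<'E'
from h import *
for i in range(4):
    W=imaging.read_camera("wrist"); st()
print(lst(cmdto((.5405,.051,.115),.153)))
save(W,"w9")
a=rect(W,.547,-.002,.06,.1,4000)
cv2.imwrite("pics/r9.png",cv2.resize(a,None,fx=.7,fy=.7)[:,:,::-1])
E
```

```text
t 7.7 p [0.5265 0.2412 0.1113] yaw 0.6359 F [ 0.42  0.02 -1.62] M [0.006 0.002 0.021] op 0.345
[[-0.678, 1.076, -0.024], [-0.001, 0.004, 0.307]]
time: 8.3
eef_pos: [0.5353, 0.0643, 0.116]
tcp_rot: [0.997, 0.076, -0.001, -0.0]
contact_force: [-0.5, -0.4, -2.7]
opening: 0.341
t 8.35 p [0.5353 0.065  0.1162] yaw 0.1526 F [ 0.56 -0.42 -3.02] M [-0.006 -0.038  0.018] op 0.346
t 8.4 p [0.5354 0.0655 0.1164] yaw 0.1534 F [ 0.05  0.8  -1.92] M [-0.006  0.002 -0.064] op 0.343
t 8.45 p [0.5356 0.0657 0.1166] yaw 0.154 F [ 0.46  0.68 -3.45] M [-0.003  0.01   0.035] op 0.347
t 8.5 p [0.5356 0.0658 0.1168] yaw 0.1542 F [-0.27 -0.48 -2.66] M [ 0.016 -0.044  0.073] op 0.348
[[0.017, 0.103, 0.012], [-0.0, 0.001, 0.001]]
```

View pics/w9.png

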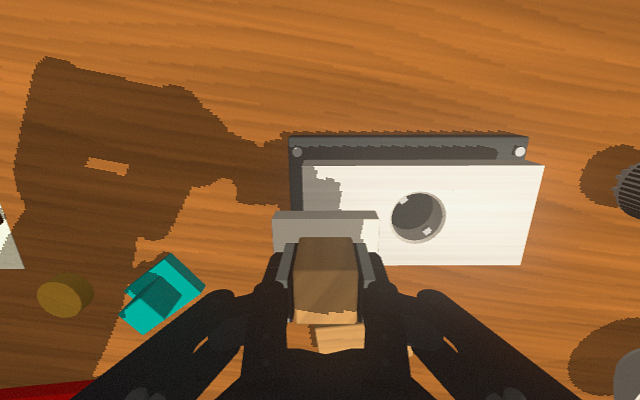

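View pics/r9.png

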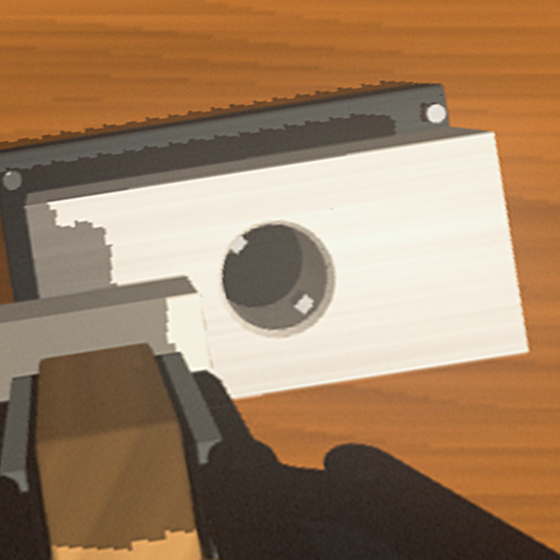

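Plate centre now reads (0.5475,-0.0012), yaw 0.153; block edge parallel to plate. Lowering over the left end.

```bash

python3 -m crank '[[0.02,0.1,0.1,0,0,0,0.2],[0.02,0.1,0.2,0,0,0,0.2],[0.02,0.1,0.2,0,0,0,0.2],[0.02,0.1,0.2,0,0,0,0.2]]'
python3 - <<'E'
from h import *
for i in range(3):
    W=imaging.read_camera("wrist"); st()
print(lst(cmdto((.541,.0514,.07),.153)))
save(W,"w10",(240,100,560,300),2.4)
S=imaging.read_camera("scene"); save(S,"s10",(200,120,420,280),3.4)
E
```

```text
time: 8.9
eef_pos: [0.5403, 0.0505, 0.0859]
tcp_rot: [0.997, 0.076, -0.001, -0.0]
contact_force: [0.0, 0.6, -2.7]
opening: 0.345
t 8.95 p [0.541  0.0505 0.0868] yaw 0.1522 F [ 0.37  0.36 -1.73] M [-0.007 -0.01  -0.024] op 0.346
t 9.0 p [0.5414 0.0505 0.0874] yaw 0.1523 F [-0.06 -0.39 -2.5 ] M [-0.003 -0.054 -0.013] op 0.345
t 9.05 p [0.5416 0.0504 0.0877] yaw 0.1523 F [ 0.74  0.73 -2.76] M [0.022 0.009 0.035] op 0.349
[[-0.003, -0.007, 0.118], [0.0, -0.001, -0.0]]
```

View pics/w10.png

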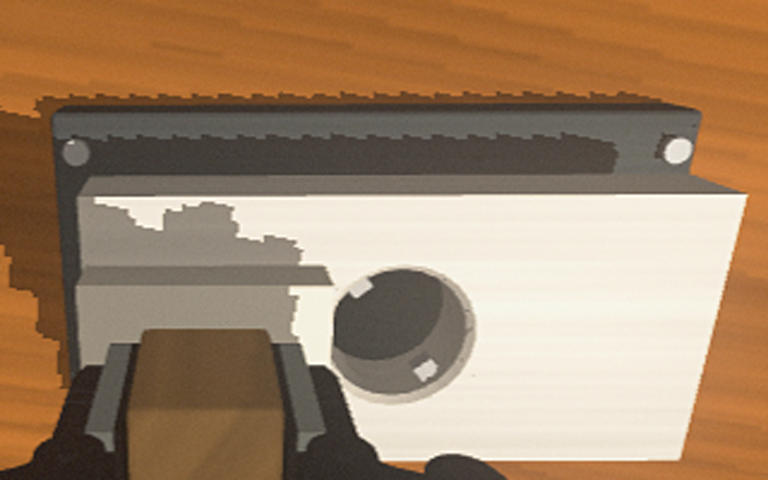

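View pics/s10.png

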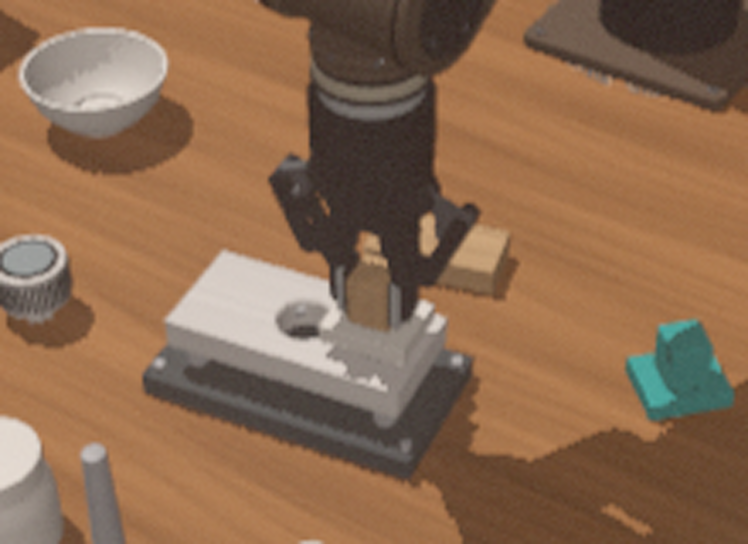

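```bash

python3 -m crank '[[0,0,0.02,0,0,0,0.2],[0,0,0.04,0,0,0,0.2],[0,0,0.06,0,0,0,0.2],[0,0,0.08,0,0,0,0.2],[0,0,0.08,0,0,0,0.2]]'
python3 - <<'E'
from h import *
for i in range(4):
    W=imaging.read_camera("wrist"); st()
E
```

```text
time: 9.6
eef_pos: [0.5413, 0.0503, 0.0756]
tcp_rot: [0.997, 0.076, -0.0, -0.0]
contact_force: [-1.7, 0.1, 2.2]
opening: 0.347
t 9.65 p [0.5413 0.0503 0.0757] yaw 0.1522 F [-1.96  0.45  2.17] M [0.054 0.388 0.012] op 0.345
t 9.7 p [0.5413 0.0503 0.0758] yaw 0.1522 F [-2.49 -0.46  1.49] M [ 0.05   0.376 -0.043] op 0.34
t 9.75 p [0.5413 0.0503 0.0758] yaw 0.1522 F [-3.03  0.43  2.93] M [-0.08   0.382 -0.043] op 0.35
t 9.8 p [0.5413 0.0503 0.0757] yaw 0.1522 F [-2.5   0.46  2.73] M [-0.025  0.364 -0.038] op 0.343
```

```bash

python3 -m crank '[[0,0,0.012,0,0,0,0.2],[0,0,0.025,0,0,0,0.2],[0,0,0.037,0,0,0,0.2],[0,0,0.037,0,0,0,0.2]]'
python3 - <<'E'
from h import *
for i in range(3):
    W=imaging.read_camera("wrist"); st()
save(W,"w11")
S=imaging.read_camera("scene"); save(S,"s11",(200,120,420,280),3.4)
E
```

```text
time: 10.2
eef_pos: [0.5414, 0.0503, 0.0702]
tcp_rot: [0.997, 0.076, -0.0, -0.0]
contact_force: [-4.0, 0.8, 6.9]
opening: 0.345
t 10.25 p [0.5414 0.0503 0.0702] yaw 0.1522 F [-4.28  0.41  6.6 ] M [ 0.052  0.608 -0.005] op 0.344
t 10.3 p [0.5414 0.0503 0.0703] yaw 0.1522 F [-4.78  0.85  6.23] M [-0.009  0.606  0.001] op 0.345
t 10.35 p [0.5414 0.0503 0.0703] yaw 0.1522 F [-5.5  -0.05  6.75] M [ 0.003  0.604 -0.006] op 0.343
```

View pics/w11.png

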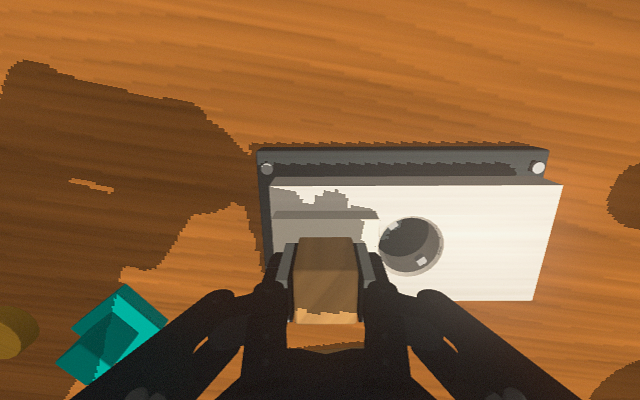

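View pics/s11.png

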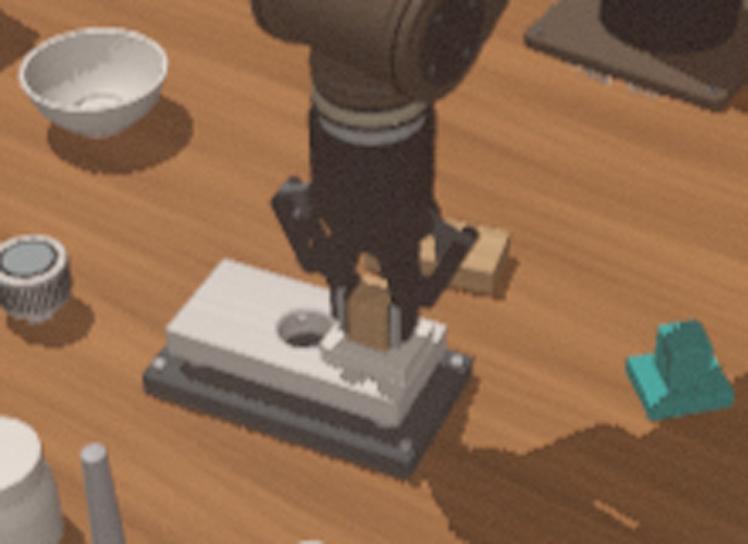

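```bash

python3 -m crank '[[0,0.03,0,0,0,0,0.2],[0,0.06,0,0,0,0,0.2],[0,0.09,0,0,0,0,0.2],[0,0.12,0,0,0,0,0.2],[0,0.15,0,0,0,0,0.2],[0,0.18,0,0,0,0,0.2]]'
python3 -c "
from h import *
st()"
```

```text
time: 11.0
eef_pos: [0.5471, 0.0245, 0.071]
tcp_rot: [0.997, 0.075, 0.002, -0.001]
contact_force: [-0.9, 3.9, 5.7]
opening: 0.342
t 11.0 p [0.5471 0.0245 0.071 ] yaw 0.1511 F [-0.93  3.93  5.68] M [ 0.697  0.156 -0.055] op 0.342
```

```bash

python3 -m crank '[[0,0.03,0,0,0,0,0.2],[-0.01,0.06,0,0,0,0,0.2],[-0.01,0.09,0,0,0,0,0.2],[-0.01,0.12,0,0,0,0,0.2],[-0.01,0.15,0,0,0,0,0.2],[-0.01,0.18,0,0,0,0,0.2],[-0.01,0.21,0,0,0,0,0.2],[-0.01,0.24,0,0,0,0,0.2]]'
python3 -c "
from h import *
st();print(lst(cmdto((.557,-.0536,.07),.153)))"
```

```text
time: 11.8
eef_pos: [0.5512, -0.0114, 0.0711]
tcp_rot: [0.997, 0.075, 0.002, -0.001]
contact_force: [0.1, 5.8, 6.7]
opening: 0.345
t 11.8 p [ 0.5512 -0.0114  0.0711] yaw 0.151 F [0.14 5.8  6.73] M [ 0.747  0.203 -0.038] op 0.345
[[-0.004, 0.284, 0.007], [-0.001, -0.003, -0.001]]
```

```bash

python3 -m crank '[[0,0.03,0,0,0,0,0.2],[0,0.06,0,0,0,0,0.2],[0,0.09,0,0,0,0,0.2],[0,0.12,0,0,0,0,0.2],[0,0.15,0,0,0,0,0.2],[0,0.18,0,0,0,0,0.2],[0,0.21,0,0,0,0,0.2],[0,0.24,0,0,0,0,0.2],[0,0.265,0,0,0,0,0.2],[0,0.285,0,0,0,0,0.2],[0,0.285,0,0,0,0,0.2]]'
python3 - <<'E'
from h import *
for i in range(2):
    W=imaging.read_camera("wrist"); st()
save(W,"w12"); print(lst(cmdto((.557,-.0536,.07),.153)))
E
```

```text
time: 12.9
eef_pos: [0.5576, -0.0542, 0.071]
tcp_rot: [0.997, 0.075, 0.002, -0.0]
contact_force: [-0.9, 4.0, 6.1]
opening: 0.342
t 12.95 p [ 0.5576 -0.0541  0.071 ] yaw 0.1512 F [-0.5   3.47  5.92] M [ 0.426  0.228 -0.102] op 0.346
t 13.0 p [ 0.5576 -0.0542  0.071 ] yaw 0.1512 F [-0.36  4.17  5.91] M [ 0.4    0.198 -0.069] op 0.345
[[-0.003, -0.004, 0.007], [-0.0, -0.003, -0.001]]
```

View pics/w12.png

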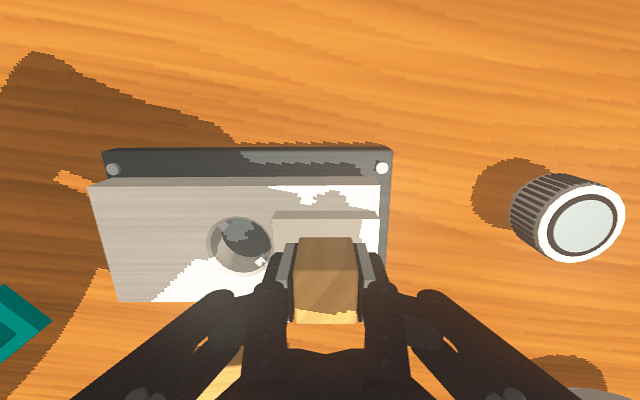

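```bash

python3 -m crank '[[0,0,-0.05,0,0,0,0.2],[0,0,-0.15,0,0,0,0.2],[0,0,-0.35,0,0,0,0.2],[0,-0.3,-0.45,0,0,0,0.2],[0,-0.6,-0.45,0,0,0,0.2],[0,-0.9,-0.45,0,0,0,0.2],[0,-1,-0.45,0,0,0,0.2]]'
python3 - <<'E'
from h import *
st(); print(lst(cmdto((.545,.215,.13),.153)))
E
```

```text
time: 13.7
eef_pos: [0.5315, 0.0967, 0.1372]
tcp_rot: [0.997, 0.078, -0.001, -0.0]
contact_force: [-0.8, -0.3, -3.1]
opening: 0.343
t 13.7 p [0.5315 0.0967 0.1372] yaw 0.1552 F [-0.81 -0.28 -3.06] M [0.006 0.036 0.006] op 0.343
[[0.211, -0.765, 0.049], [-0.001, 0.001, 0.001]]
```

```bash

python3 -m crank '[[0.1,-0.3,0,0,0,0,0.2],[0.2,-0.6,0.05,0,0,0,0.2],[0.21,-0.77,0.3,0,0,0,0.2],[0.21,-0.77,0.55,0,0,0,0.2],[0.21,-0.77,0.6,0,0,0,0.2],[0.21,-0.77,0.6,0,0,0,0.2]]'
python3 - <<'E'
from h import *
for i in range(3): W=imaging.read_camera("wrist");st()
save(W,"w13")
E
```

```text
time: 14.3
eef_pos: [0.5452, 0.2118, 0.0454]
tcp_rot: [0.997, 0.076, -0.002, 0.001]
contact_force: [1.0, -0.3, -2.0]
opening: 0.345
t 14.35 p [0.547  0.212  0.0476] yaw 0.1514 F [ 0.13 -0.92 -2.09] M [ 0.016 -0.044 -0.042] op 0.346
t 14.4 p [0.5482 0.2121 0.049 ] yaw 0.151 F [ 0.56 -0.81 -1.66] M [ 0.019 -0.058 -0.02 ] op 0.342
t 14.45 p [0.5488 0.2123 0.0497] yaw 0.151 F [-0.44  0.01 -2.02] M [-0.036 -0.013 -0.018] op 0.343
```

View pics/w13.png

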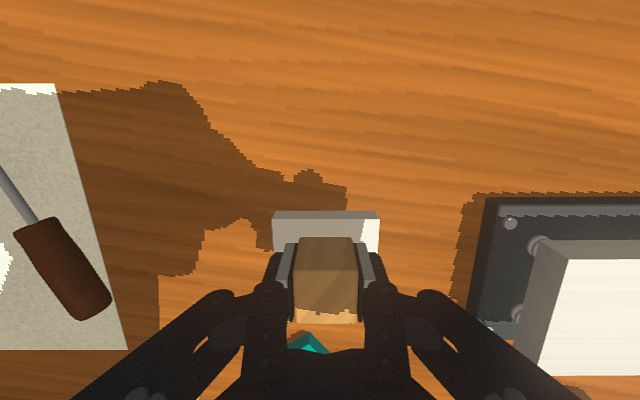

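```bash

python3 -m crank '[[0,0,0.08,0,0,0,0.2],[0,0,0.14,0,0,0,0.2],[0,0,0.18,0,0,0,0.2],[0,0,0.2,0,0,0,0.2],[0,0,0.215,0,0,0,0.2],[0,0,0.215,0,0,0,0.2]]'
python3 - <<'E'
from h import *
for i in range(2): W=imaging.read_camera("wrist");st()
E
```

```text
time: 15.05
eef_pos: [0.5462, 0.2124, 0.018]
tcp_rot: [0.997, 0.076, -0.002, 0.001]
contact_force: [-9.8, -3.7, 17.3]
opening: 0.344
t 15.1 p [0.5462 0.2124 0.018 ] yaw 0.1525 F [-9.8  -2.32 17.73] M [-0.563  1.592 -0.071] op 0.341
t 15.15 p [0.5462 0.2124 0.018 ] yaw 0.1526 F [-9.15 -3.36 15.91] M [-0.595  1.498 -0.066] op 0.345
```

```bash

python3 -m crank '[[-0.005,0,-0.008,0,0,0,0.2],[-0.005,0,-0.008,0,0,0,0.2]]'
python3 -m crank '[[0,0,0,0,0,0,0.5],[0,0,0,0,0,0,0.9],[0,0,0,0,0,0,1],[0,0,0,0,0,0,1],[0,0,0,0,0,0,1],[0,0,-0.1,0,0,0,1],[0,0,-0.4,0,0,0,1],[0,0,-0.7,0,0,0,1],[0,0,-0.9,0,0,0,1],[0,0,-0.9,0,0,0,1]]'
python3 - <<'E'
from h import *
for i in range(2): W=imaging.read_camera("wrist");st()
save(W,"w14"); print(lst(cmdto((.545,.1,.15),.153)),lst(cmdto((.591,-.213,.15),.153)))
E
```

```text
time: 15.35
eef_pos: [0.5462, 0.2124, 0.0179]
tcp_rot: [0.997, 0.076, -0.0, 0.0]
contact_force: [-5.7, -2.7, 9.7]
opening: 0.346
time: 16.35
eef_pos: [0.5499, 0.2135, 0.1591]
tcp_rot: [0.997, 0.076, 0.007, -0.001]
contact_force: [-0.1, 0.8, 1.4]
opening: 1.0
t 16.4 p [0.5482 0.2131 0.1558] yaw 0.1522 F [-0.5   0.27  0.25] M [ 0.025  0.036 -0.031] op 1.005
t 16.45 p [0.5466 0.2128 0.1531] yaw 0.1522 F [-0.27  0.2  -0.07] M [-0.015 -0.009  0.001] op 1.0
[[-0.125, 0.742, 0.02], [-0.0, -0.002, -0.001]] [[-0.138, 2.851, 0.02], [-0.0, -0.002, -0.001]]
```

View pics/w14.png

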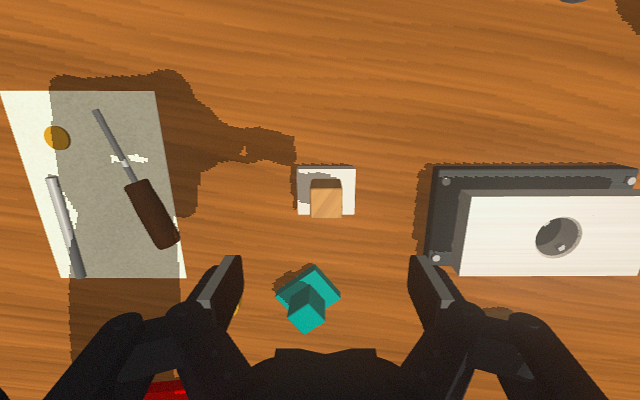

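```bash

python3 -m crank '[[0,0.3,0,0,0,0,1],[-0.03,0.6,0,0,0,0,1],[-0.04,0.95,0,0,0,0,1],[-0.04,0.95,0,0,0,0,1]]'
python3 -m crank '[[-0.04,0.33,0,0,0,0,1],[-0.04,0.66,0,0,0,0,1],[-0.04,0.95,0,0,0,0,1]]'
python3 -m crank '[[-0.04,0.33,0,0,0,0,1],[-0.04,0.66,0,0,0,0,1],[-0.04,0.95,0,0,0,0,1],[-0.04,0.95,0,0,0,0,1],[-0.04,0.95,0,0,0,0,1]]'
python3 - <<'E'
from h import *
for i in range(2): W=imaging.read_camera("wrist");st()
save(W,"w15"); import pickle; pickle.dump(W,open("w15.pkl","wb"))
print(lst(cmdto((.591,-.213,.15),.153)))
a=rect(W,.591,-.213,.046,.05,5000); cv2.imwrite("pics/c15.png",a[:,:,::-1])
E
```

```text
time: 16.85
eef_pos: [0.5611, 0.0663, 0.1494]
tcp_rot: [0.997, 0.073, -0.002, 0.001]
contact_force: [0.0, -0.5, 0.2]
opening: 0.999
time: 17.15
eef_pos: [0.5763, -0.0718, 0.1495]
tcp_rot: [0.997, 0.076, -0.001, -0.001]
contact_force: [0.1, 0.6, -0.3]
opening: 1.002
time: 17.65
eef_pos: [0.5921, -0.2126, 0.1493]
tcp_rot: [0.997, 0.075, -0.001, -0.001]
contact_force: [-0.8, 0.1, -0.4]
opening: 1.0
t 17.7 p [ 0.5922 -0.2115  0.1495] yaw 0.152 F [ 0.11  0.26 -0.04] M [0.022 0.003 0.016] op 0.999
t 17.75 p [ 0.5923 -0.211   0.1498] yaw 0.1531 F [ 0.03  0.9  -0.65] M [-0.022 -0.029  0.016] op 0.998
[[-0.011, 0.012, -0.001], [-0.001, 0.001, 0.0]]
```

View pics/w15.png

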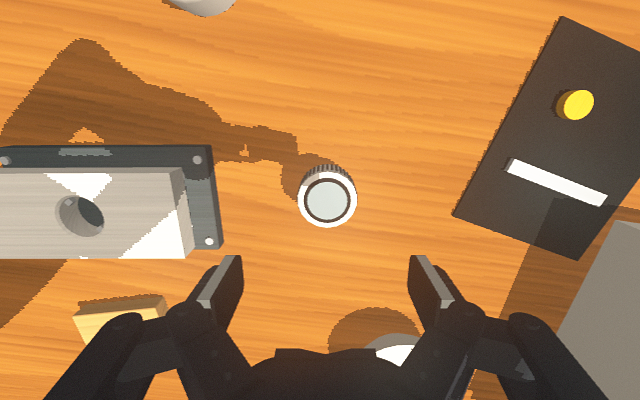

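View pics/c15.png

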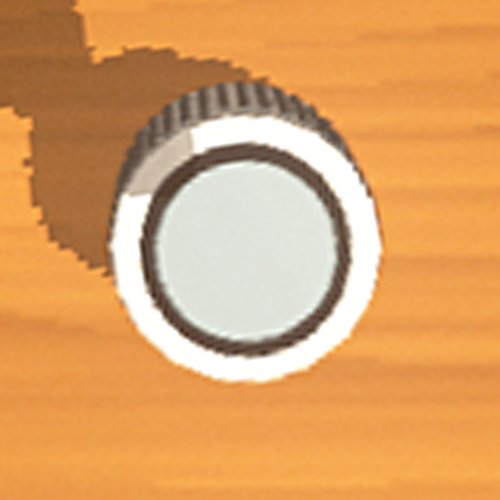

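```bash

python3 -m crank '[[-0.006,0.007,0.3,0,0,0,1],[-0.006,0.007,0.6,0,0,0,1],[-0.006,0.007,0.78,0,0,0,1],[-0.006,0.007,0.8,0,0,0,1],[-0.006,0.007,0.8,0,0,0,1]]'
python3 - <<'E'
from h import *
for i in range(3): W=imaging.read_camera("wrist");st()
save(W,"w16")
print(lst(cmdto((.5916,-.2122,.018),.153)))
p=telemetry.get_state()["eef_pos"]; print(proj(W,[p,(.5916,-.2122,.046)]))
E
```

```text
time: 18.25
eef_pos: [0.592, -0.2122, 0.0308]
tcp_rot: [0.997, 0.077, -0.001, -0.001]
contact_force: [0.3, -0.1, 0.7]
opening: 1.001
t 18.3 p [ 0.5932 -0.2132  0.0326] yaw 0.1535 F [ 0.09 -0.76  1.29] M [-0.005 -0.032  0.011] op 1.0
t 18.35 p [ 0.5939 -0.2138  0.0336] yaw 0.1533 F [ 0.29 -0.91  1.57] M [ 0.021 -0.022 -0.011] op 1.003
t 18.4 p [ 0.5941 -0.2142  0.034 ] yaw 0.153 F [ 0.5  -0.58  0.38] M [-0.004  0.057 -0.012] op 0.997
[[-0.015, -0.016, 0.106], [0.002, -0.002, -0.0]]
[[327.34664995 259.81578808]
 [323.06582655 275.46868757]]
```

View pics/w16.png

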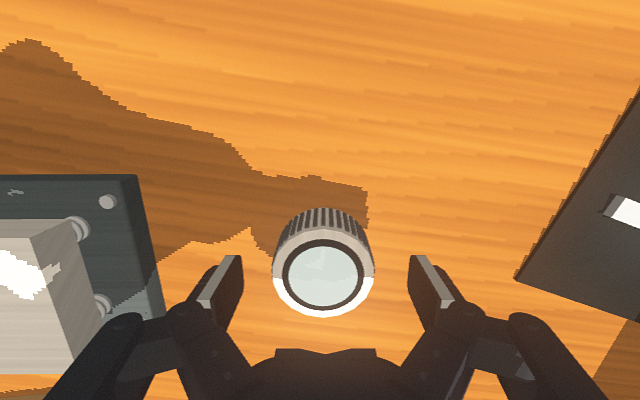

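```bash

python3 -m crank '[[-0.01,-0.014,0.06,0,0,0,1],[-0.01,-0.014,0.104,0,0,0,1],[-0.01,-0.014,0.104,0,0,0,1],[-0.01,-0.014,0.104,0,0,0,1]]'
python3 - <<'E'
from h import *
for i in range(2): W=imaging.read_camera("wrist");st()
print(lst(cmdto((.5916,-.2122,.018),.153)))
E
```

```text
time: 18.8
eef_pos: [0.5901, -0.2119, 0.0153]
tcp_rot: [0.997, 0.076, -0.0, -0.0]
contact_force: [-0.3, 0.5, 0.1]
opening: 1.001
t 18.85 p [ 0.5904 -0.2121  0.0155] yaw 0.152 F [-0.28  0.16 -0.37] M [ 0.003 -0.017 -0.016] op 1.002
t 18.9 p [ 0.5906 -0.2121  0.0157] yaw 0.152 F [-1.21 -0.72 -0.12] M [0.01  0.011 0.001] op 1.001
[[0.007, 0.001, -0.015], [0.0, -0.0, -0.001]]
```

```bash

python3 -m crank '[[0.006,0,-0.013,0,0,0,1],[0.006,0,-0.013,0,0,0,1],[0.006,0,-0.013,0,0,0,0.8],[0.006,0,-0.013,0,0,0,0.6],[0.006,0,-0.013,0,0,0,0.5],[0.006,0,-0.013,0,0,0,0.5],[0.006,0,-0.013,0,0,0,0.5],[0.006,0,-0.013,0,0,0,0.5]]' 50
python3 - <<'E'
from h import *
for i in range(2): W=imaging.read_camera("wrist");st()
save(W,"w17")
print(lst(cmdto((.5916,-.2122,.1),.153)))
E
```

```text
time: 19.7
eef_pos: [0.5918, -0.2121, 0.0181]
tcp_rot: [0.997, 0.076, 0.0, 0.0]
contact_force: [0.2, -0.1, 3.2]
opening: 0.616
t 19.75 p [ 0.5918 -0.2121  0.0181] yaw 0.1521 F [ 0.05 -0.39  3.58] M [-0.047 -0.056  0.025] op 0.616
t 19.8 p [ 0.5918 -0.2121  0.0181] yaw 0.1521 F [ 0.18 -0.39  4.28] M [-0.005 -0.042  0.016] op 0.615
[[-0.001, 0.001, -0.546], [0.0, -0.001, -0.001]]
```

View pics/w17.png

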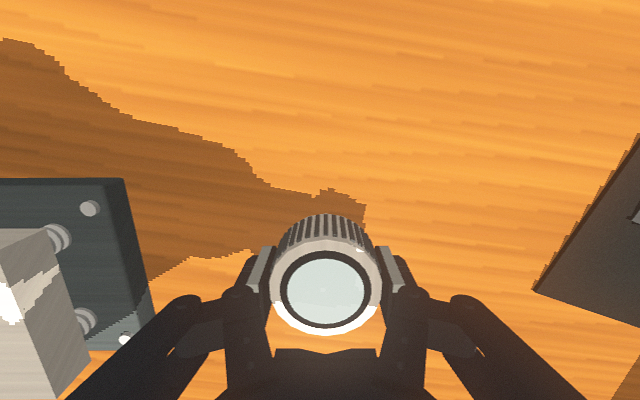

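```bash

python3 -m crank '[[0,0,-0.2,0,0,0,0.5],[0,0,-0.5,0,0,0,0.5],[0,-0.25,-0.7,0,0,0,0.5],[-0.03,-0.55,-0.7,0,0,0,0.5],[-0.06,-0.8,-0.7,0,0,0,0.5],[-0.06,-0.8,-0.7,0,0,0,0.5]]'
python3 - <<'E'
from h import *
st()
print(lst(cmdto((.5475,-.0012,.11),.153)))
E
```

```text
time: 20.4
eef_pos: [0.5612, -0.09, 0.1205]
tcp_rot: [0.997, 0.078, -0.003, -0.002]
contact_force: [0.2, -0.2, -2.3]
opening: 0.618
t 20.4 p [ 0.5612 -0.09    0.1205] yaw 0.1562 F [ 0.23 -0.19 -2.29] M [-0.068 -0.036  0.046] op 0.618
[[0.002, -0.599, 0.072], [-0.003, 0.003, 0.002]]
```

```bash

python3 -m crank '[[0,-0.25,0,0,0,0,0.5],[0,-0.5,0,0,0,0,0.5],[0,-0.59,0.05,0,0,0,0.5],[0,-0.59,0.05,0,0,0,0.5],[0,-0.59,0.05,0,0,0,0.5],[0,-0.59,0.05,0,0,0,0.5]]'
python3 - <<'E'
from h import *
for i in range(3): W=imaging.read_camera("wrist");st()
save(W,"w18"); import pickle; pickle.dump(W,open("w18.pkl","wb"))
print(lst(cmdto((.5475,-.0012,.095),.153)))
p=telemetry.get_state()["eef_pos"]; q=R.from_quat(telemetry.get_state()["tcp_rot"])
im=W["pixels"].copy(); a=np.linspace(0,2*np.pi,60)
for r,dz,c in((.027,.046,(255,0,0)),(.027,.014,(0,0,255)),(.018,0,(0,255,0))):
    X=p+q.apply(np.c_[r*np.cos(a),r*np.sin(a),0*a+.018-dz]); cv2.polylines(im,[proj(W,X).round().astype(int)],True,c)
psi=.153;ex=np.array([np.cos(psi),np.sin(psi),0]);ey=np.array([-np.sin(psi),np.cos(psi),0]);C=np.array([.5475,-.0012,.06])
cv2.polylines(im,[proj(W,[C+s*.04*ex+t*.085*ey for s,t in((1,1),(1,-1),(-1,-1),(-1,1))]).round().astype(int)],True,(255,0,255))
cv2.imwrite("pics/w18o.png",cv2.resize(im[130:390,140:540],None,fx=2,fy=2)[:,:,::-1])
E
```

```text
time: 21.0
eef_pos: [0.5512, -0.0085, 0.1149]
tcp_rot: [0.997, 0.075, -0.0, 0.0]
contact_force: [0.8, 0.7, -1.6]
opening: 0.611
t 21.05 p [ 0.5513 -0.0085  0.1151] yaw 0.1506 F [-0.15  0.21 -2.77] M [ 0.027 -0.074  0.02 ] op 0.615
t 21.1 p [ 0.5513 -0.0084  0.1152] yaw 0.1505 F [-0.37  0.51 -2.02] M [0.026 0.002 0.009] op 0.62
t 21.15 p [ 0.5513 -0.0083  0.1153] yaw 0.1506 F [ 1.22  0.95 -1.81] M [-0.029  0.029  0.047] op 0.623
[[-0.018, -0.05, 0.135], [0.0, -0.0, -0.002]]
```

View pics/w18o.png

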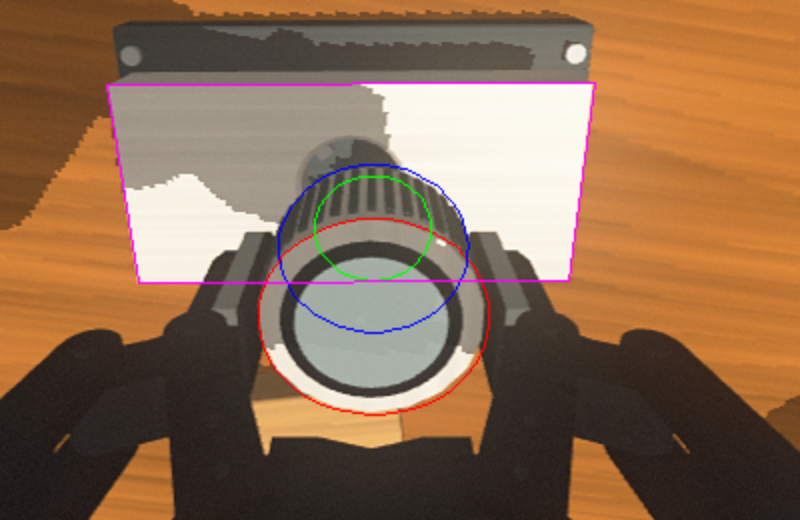

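```bash

python3 -m crank '[[-0.018,-0.05,0.04,0,0,0,0.5],[-0.018,-0.05,0.13,0,0,0,0.5],[-0.018,-0.05,0.13,0,0,0,0.5],[-0.018,-0.05,0.13,0,0,0,0.5]]'
python3 - <<'E'
from h import *
for i in range(3): W=imaging.read_camera("wrist");st()
print(lst(cmdto((.5475,-.0012,.085),.153)))
E
```

```text
time: 21.55
eef_pos: [0.5463, 0.0001, 0.0944]
tcp_rot: [0.997, 0.076, -0.001, -0.0]
contact_force: [0.0, 0.3, -2.1]
opening: 0.615
t 21.6 p [ 5.468e-01 -1.000e-04  9.510e-02] yaw 0.1523 F [ 0.38 -0.07 -1.89] M [-0.006 -0.035  0.048] op 0.619
t 21.65 p [ 5.472e-01 -1.000e-04  9.550e-02] yaw 0.1522 F [-0.15 -0.27 -1.95] M [-0.008 -0.032  0.052] op 0.619
t 21.7 p [ 5.474e-01 -2.000e-04  9.580e-02] yaw 0.1521 F [ 1.33  0.46 -2.03] M [-0.022 -0.041  0.047] op 0.613
[[-0.0, 0.007, 0.072], [0.0, -0.0, -0.001]]
```

```bash

python3 -m crank '[[0,0.006,0.03,0,0,0,0.5],[0,0.006,0.06,0,0,0,0.5],[0,0.006,0.09,0,0,0,0.5],[0,0.006,0.11,0,0,0,0.5],[0,0.006,0.13,0,0,0,0.5],[0,0.006,0.13,0,0,0,0.5]]'
python3 - <<'E'
from h import *
for i in range(3): W=imaging.read_camera("wrist");st()
E
```

```text
time: 22.3
eef_pos: [0.5468, -0.0009, 0.0754]
tcp_rot: [0.997, 0.076, -0.001, -0.0]
contact_force: [0.1, -0.5, -2.6]
opening: 0.616
t 22.35 p [ 0.547  -0.001   0.0758] yaw 0.1521 F [ 0.13  0.42 -1.85] M [-0.016 -0.03   0.007] op 0.62
t 22.4 p [ 0.5472 -0.001   0.076 ] yaw 0.1522 F [ 0.02 -0.41 -2.28] M [ 0.013 -0.005  0.004] op 0.615
t 22.45 p [ 0.5473 -0.001   0.0762] yaw 0.1521 F [-0.27 -0.5  -2.28] M [0.012 0.02  0.017] op 0.614
```

```bash

python3 -m crank '[[0,0,0.02,0,0,0,0.5],[0,0,0.04,0,0,0,0.5],[0,0,0.055,0,0,0,0.5],[0,0,0.07,0,0,0,0.5],[0,0,0.07,0,0,0,0.5]]'
python3 - <<'E'
from h import *
for i in range(3): W=imaging.read_camera("wrist");st()
save(W,"w19"); S=imaging.read_camera("scene"); save(S,"s19",(200,120,420,280),3.4)
E
```

```text
time: 22.95
eef_pos: [0.5479, -0.0011, 0.0665]
tcp_rot: [0.997, 0.076, 0.001, 0.0]
contact_force: [-1.8, 0.1, 6.5]
opening: 0.618
t 23.0 p [ 0.5479 -0.0011  0.0666] yaw 0.1521 F [-1.62  0.6   5.76] M [0.066 0.355 0.003] op 0.616
t 23.05 p [ 0.5479 -0.0011  0.0667] yaw 0.1522 F [-1.53 -0.32  5.87] M [0.117 0.386 0.002] op 0.611
t 23.1 p [ 0.5479 -0.0011  0.0667] yaw 0.1522 F [-1.5   1.03  5.89] M [0.084 0.286 0.004] op 0.619
```

View pics/s19.png

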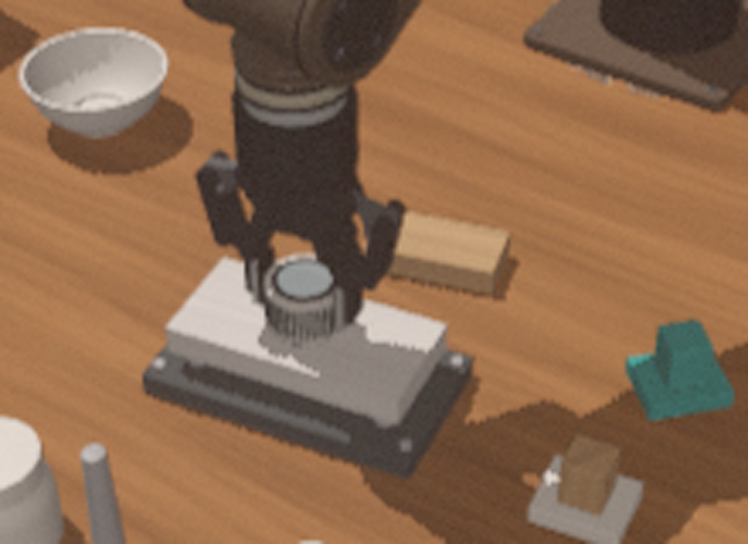

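```bash

python3 -m crank '[[0,0,0,0,0,-0.03,0.5],[0,0,0,0,0,-0.06,0.5],[0,0,0,0,0,-0.09,0.5],[0,0,0,0,0,-0.12,0.5],[0,0,0,0,0,-0.12,0.5]]'
python3 -m crank '[[0,0,0,0,0,-0.03,0.5],[0,0,0,0,0,-0.06,0.5],[0,0,0,0,0,-0.09,0.5],[0,0,0,0,0,-0.12,0.5],[0,0,0,0,0,-0.12,0.5]]'
python3 -c "
from h import *
st()"
```

```text
time: 23.65
eef_pos: [0.5488, -0.0013, 0.0671]
tcp_rot: [0.985, 0.17, 0.002, 0.001]
contact_force: [-0.2, 0.0, 5.7]
opening: 0.615
time: 24.15
eef_pos: [0.5488, -0.0013, 0.0671]
tcp_rot: [0.965, 0.262, 0.002, 0.001]
contact_force: [0.1, -0.4, 5.2]
opening: 0.618
t 24.15 p [ 0.5488 -0.0013  0.0671] yaw 0.5298 F [ 0.07 -0.43  5.17] M [ 0.072 -0.017  0.032] op 0.618
```

```bash

python3 -m crank '[[0,0,0,0,0,-0.03,0.5],[0,0,0,0,0,-0.06,0.5],[0,0,0,0,0,-0.09,0.5],[0,0,0,0,0,-0.12,0.5],[0,0,0,0,0,-0.12,0.5]]'
python3 -m crank '[[0,0,0,0,0,-0.03,0.5],[0,0,0,0,0,-0.06,0.5],[0,0,0,0,0,-0.09,0.5],[0,0,0,0,0,-0.12,0.5],[0,0,0,0,0,-0.12,0.5]]'
python3 -c "
from h import *
st()"
```

```text
time: 24.65
eef_pos: [0.5486, -0.0016, 0.067]
tcp_rot: [0.936, 0.351, 0.001, 0.001]
contact_force: [-0.3, -1.0, 5.3]
opening: 0.614
time: 25.15
eef_pos: [0.5466, -0.0009, 0.0647]
tcp_rot: [0.899, 0.437, -0.0, -0.0]
contact_force: [-0.5, 0.3, -1.8]
opening: 0.618
t 25.15 p [ 0.5466 -0.0009  0.0647] yaw 0.9054 F [-0.49  0.25 -1.8 ] M [ 0.015 -0.055 -0.033] op 0.618
```

The force fell to the cell's own weight, so the slots have dropped over the pins. Now pushing it home.

```bash

python3 -m crank '[[0,0,0.015,0,0,0,0.5],[0,0,0.03,0,0,0,0.5],[0,0,0.045,0,0,0,0.5],[0,0,0.06,0,0,0,0.5],[0,0,0.06,0,0,0,0.5]]'
python3 - <<'E'
from h import *
for i in range(3): W=imaging.read_camera("wrist");st()
save(W,"w20"); S=imaging.read_camera("scene"); save(S,"s20",(200,120,420,280),3.4)
E
```

```text
time: 25.65
eef_pos: [0.5468, -0.0009, 0.0568]
tcp_rot: [0.899, 0.437, -0.001, -0.001]
contact_force: [-5.0, 1.3, 5.4]
opening: 0.618
t 25.7 p [ 0.5468 -0.0009  0.0569] yaw 0.9055 F [-4.23  0.98  5.78] M [ 0.11   0.75  -0.122] op 0.614
t 25.75 p [ 0.5468 -0.0009  0.057 ] yaw 0.9055 F [-5.42  0.32  6.02] M [ 0.082  0.742 -0.081] op 0.615
t 25.8 p [ 0.5468 -0.0009  0.057 ] yaw 0.9055 F [-5.41  1.4   6.77] M [ 0.146  0.713 -0.138] op 0.616
```

View pics/s20.png

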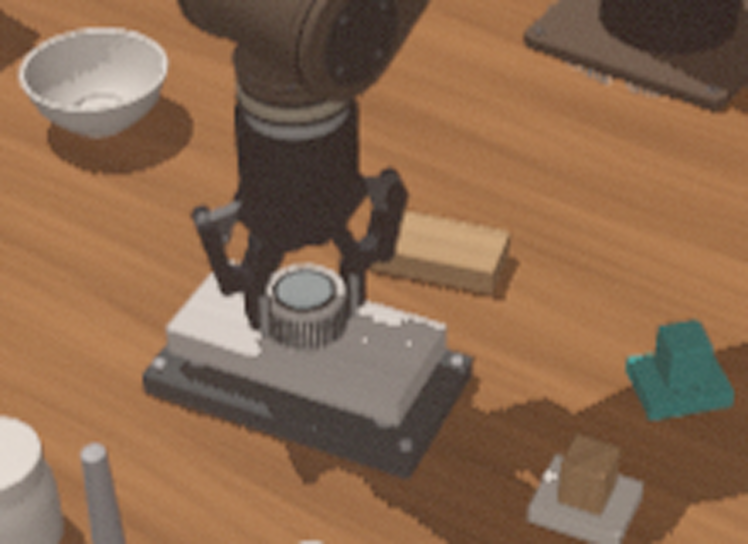

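View pics/w20.png

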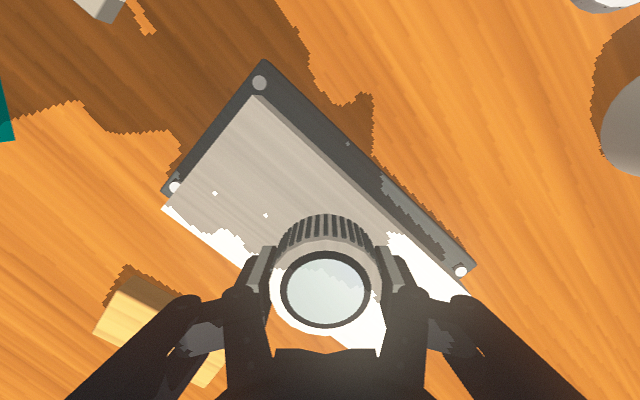

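```bash

python3 -m crank '[[-0.003,-0.004,0,0,0,0,0.5],[-0.003,-0.004,0,0,0,0,0.5],[-0.003,-0.004,0,0,0,0,0.5]]'
python3 - <<'E'
from h import *
for i in range(3): W=imaging.read_camera("wrist");st()
S=imaging.read_camera("scene"); T=imaging.read_camera("top")
s=telemetry.get_state(); p=s["eef_pos"]; a=np.linspace(0,2*np.pi,60)
psi=.153;ex=np.array([np.cos(psi),np.sin(psi),0]);ey=np.array([-np.sin(psi),np.cos(psi),0])
out=[]
for P,box,f in((W,(130,40,510,360),2),(S,(220,170,360,270),5)):
    im=P["pixels"].copy(); im=cv2.resize(im,None,fx=f,fy=f,interpolation=cv2.INTER_CUBIC)
    for z,c in((.053,(255,0,255)),(.060,(0,255,0))):
        C=np.array([.5475,-.0012,z])
        uv=proj(P,[C+i*.04*ex+t*.085*ey for i,t in((1,1),(1,-1),(-1,-1),(-1,1))])*f
        cv2.polylines(im,[uv.round().astype(int)],True,c)
    for dz,c in((.014,(0,0,255)),(.046,(255,0,0))):
        X=np.c_[p[0]+.027*np.cos(a),p[1]+.027*np.sin(a),p[2]-.018+dz+0*a]; cv2.polylines(im,[(proj(P,X)*f).round().astype(int)],True,c)
    k=im[box[1]*f:box[3]*f,box[0]*f:box[2]*f]; cv2.imwrite(f"pics/o21_{f}.png",k[:,:,::-1])
save(T,"t21",(200,80,440,270),3)
E
```

```text
time: 26.15
eef_pos: [0.5468, -0.0009, 0.0574]
tcp_rot: [0.899, 0.437, 0.0, -0.0]
contact_force: [-2.6, 1.2, 5.7]
opening: 0.617
t 26.2 p [ 0.5468 -0.0009  0.0574] yaw 0.9053 F [-1.95  1.44  5.21] M [ 0.296  0.583 -0.181] op 0.62
t 26.25 p [ 0.5468 -0.0009  0.0574] yaw 0.9053 F [-3.21  1.54  6.38] M [ 0.27   0.604 -0.061] op 0.613
t 26.3 p [ 0.5468 -0.0009  0.0574] yaw 0.9054 F [-2.34  1.25  6.01] M [ 0.237  0.67  -0.144] op 0.618
```

View pics/o21_2.png

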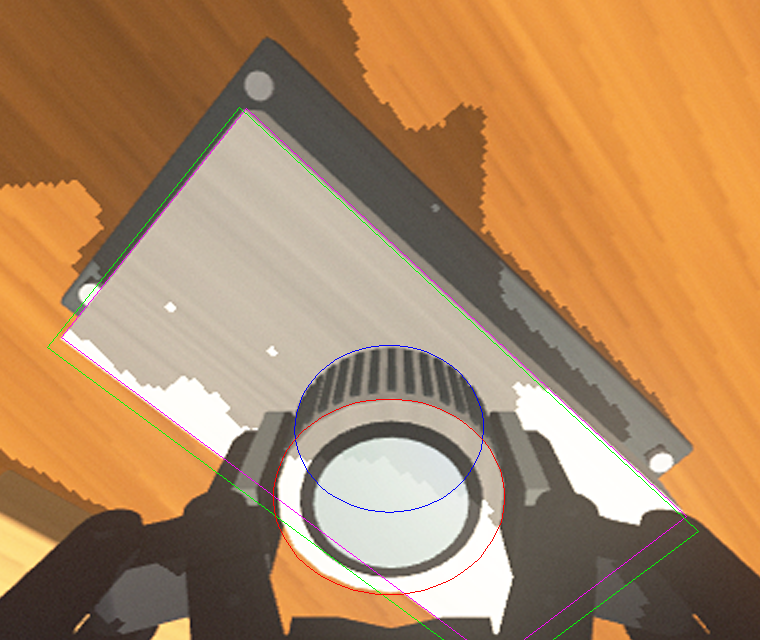

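View pics/o21_5.png

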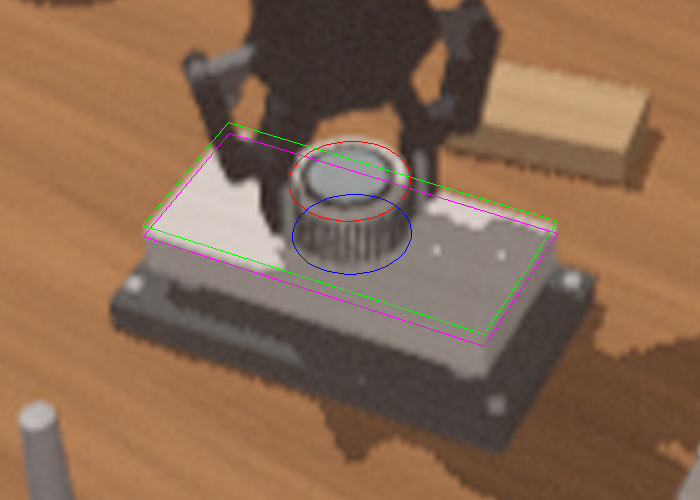

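View pics/t21.png

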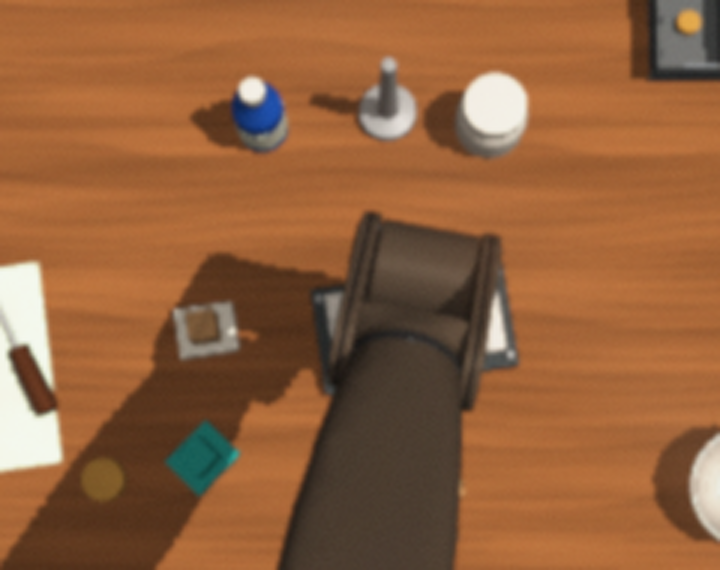

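```bash

python3 -m crank '[[0,0,0.006,0,0,0,0.5],[0,0,0.006,0,0,0,0.5],[0,0,0.006,0,0,0,0.5],[0,0,0.006,0,0,0,0.5]]'
python3 - <<'E'
from h import *
for i in range(3): imaging.read_camera("wrist"); st()
print(ticket.sign_off())
E
```

```text
time: 26.8
eef_pos: [0.5468, -0.0008, 0.0566]
tcp_rot: [0.899, 0.437, 0.0, -0.0]
contact_force: [-2.4, 0.5, 6.0]
opening: 0.616
t 26.85 p [ 0.5468 -0.0008  0.0566] yaw 0.9054 F [-3.95  1.07  6.14] M [ 0.244  0.63  -0.099] op 0.621
t 26.9 p [ 0.5468 -0.0009  0.0566] yaw 0.9053 F [-3.01  1.23  6.14] M [ 0.245  0.661 -0.111] op 0.616
t 26.95 p [ 0.5468 -0.0009  0.0566] yaw 0.9053 F [-2.76  1.13  6.36] M [ 0.212  0.61  -0.066] op 0.615
the job is handed in; nothing more can be done
None
```

The job is done and handed in at about 27 s: the plate is lapped, and the cell is in the bore with its collar flush, still gripped and pushed home.

- **Lapping:** I rubbed the white block from left to right in one stroke. The block centre travelled about ±53 mm from the plate's middle. The plate was about 7 mm down at each of the four points where I measured it.
- **Block put down:** It lies flat on the bench near (0.546, 0.212). I pressed down with about 17 N there before easing off to let go, more than I meant to but under the limits.
- **Lens cell:** I set it in the bore and it stood on the pins. After about 43° of turn the push dropped away, so the slots had gone over the pins, and I pushed it home.

**Last checks:** At hand-in, tool height puts the plate about 7 mm down and push force about 6.5 mm, and the plate and collar outlines in the pictures fit a flush collar. In the last top view the tools and containers in frame look unmoved.

A sideways force of about 3 N on the tool remained. No check failed, and I got no verdict on the result.

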